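# Clip the dust extractor's cover back on and switch it to speed two

## Robot

A 6-joint arm with a two-finger parallel gripper is mounted at the origin on the work surface. World frame = base frame: x ahead of the robot, y to its left, z up, the work surface at z = 0. Lengths are in m, angles in rad, forces in N, time in s.
With the tool pointing down it reaches from about 0.35 to 0.775 m from the base axis. Payload 7.3 kg.
Tool frame: the origin (TCP) lies at the very end of the fingers, on their centre line; the grasp point (between the pads) lies 19 mm behind it; x points along the fingers, y is the direction in which the jaws open and shut, and the axes are right-handed (so a half turn about x gives the same grasp; the last joint's range is limited). The gripper opens to 92 mm and grips with 3 to 60 N. Pads are 19 mm wide; open, the fingers measure 130 mm over their backs; the gripper's body (75 mm by 190 mm) begins 47 mm behind the grasp point.
Start: joints at [-1.48, 0.342, 1.524, -0, 1.275, -0.146], TCP at [0.123, -0.51, 0.197] pointing down, gripper open.
Joint ranges: [-2.53, 2.53], [-0.77, 2.02], [0.04, 2.7], [-1, 4.14], [0.28, 2.66], [-3.11, 3.11]. Speed limits (rad/s): [2.57, 2.57, 3.14, 3.14, 3.14, 3.14].

## Interface

Orientations are given as [roll, pitch, yaw] about the fixed x, y, z axes, in that order (R = Rz(yaw) Ry(pitch) Rx(roll)).
In Python, from cell import robot gives the robot as it stands.
- The arm moves only by the tool play_rows, never from a script. Its argument "moves" is a list that holds one entry, the list of rows, each a list of 5 numbers: the shift along the tool's x, y, z in m, then the turn about the tool's x in degrees, then the opening, from -1 (shut) to 1 (fully open), so that 0 is half open. A call has exactly 10 rows; each row shifts and turns the pose as measured when the row begins, along the tool's axes as they then stand; what a row does not reach is not made up. A row lasts 1/10 s, in which the tool goes at most 50 mm and 8.59 degrees, less where a joint would pass 70% of its speed; a pose out of reach is approached as far as the arm can. A call with a gripper value outside its range is refused whole. The fingers move at their own pace and stop on an object; "grip_force" is the grip in N (left out, the last holds). Time passes only in rows, so rows that do not move let the fingers close, or fill a call up. It gives the time, the measured TCP pose, the force and the opening at its end, in the units of the state.
- robot.observe(): the state, without advancing time (a new reading comes with each control period).
- robot.read_camera(name): name is "scene" or "top"; returns the picture (420x560x3 uint8, red, green, blue); there is no depth.
- robot.get_calibration(name): a dict with "mtx" (3x3 intrinsics, pixels), "view" (4x4, takes a point from world to camera coordinates). Camera axes: x right, y up, looking along -z (the intrinsics and any distortion apply to the point x, -y, -z); pixel columns grow to the right and rows downward; lengths in m; the calibration is good to about 2 mm. A picture is of the moment at which its call begins. get_calibration takes no time and is no camera call.
- robot.hand_in(): hands the job in, once; it reports no verdict.
Trained networks look in the newest picture that a camera, given by its name, has taken for a name from the list of things; names that differ only in an ending like _2 or _b are one class to them, and where a whole thing is asked for, a point or a joint stands for the part that bears it (a point fixed in the world has none). Each returns a list of dicts, best first, with "score" (0 to 1); they miss things now and then, are a little off and sometimes report something else, mostly with a low value. They report only what shows in the picture. A call takes as long as a camera call.
- robot.spot_in(camera, label): "point" ([column, row] in pixels, amid what is visible of it).
The state is a dict: "time": time; "qpos": joint angles; "qvel": joint speeds; "joint_efforts": joint torques, N m; "tool_pos": TCP position; "tool_rot": TCP orientation; "contact_force": force on the tool from outside, world axes, zero at the start; "torque": the same for the moment, N m; "opening": finger opening in m.
Only numpy, scipy, OpenCV 4.12 (cv2) and the standard library are available. Lean on these libraries where they do the work, as an engineer would, in place of code of your own. Each camera call takes 0.05 s, during which the arm holds its last target.

## Task

The dust extractor on the bench has a new filter in it: fit its louvred cover back over the filter opening and press it down until both spring tabs have clicked in and it sits flush. Only then switch the extractor on with its dial, two clicks clockwise from off, to the two-dot position. Leave the other things on the bench where they are.

Things in the scene. Friction and masses are not known exactly. Their poses are not given: they have to be found in the camera images.
- cover: Loose dark grey louvred plastic cover, about 90 g, right way up on the bench. Origin: centre of its seating face (underside of the flange), 18 mm above the bench; x across, y along, z up. Flange 76 x 124 mm, 4 mm thick. Skirt below it 59 x 105 mm, 18 mm deep, its lower 10 mm tapered in 4 mm per side as a lead-in. Fits the opening either way round.
- hood_top (a point): Centre of the flat top of the cover's raised slatted hood, 34 mm above the seating face; axes as the cover. The hood is 50 mm wide (x) and 106 mm long (y) and rises 30 mm from the flange: take it by its two long sides, 50 mm apart, and press on its middle.
- tab_a (a joint): Sprung steel tab in the middle of the cover's +y short end (51 mm out), rad: 0 at rest, free or caught; grows to about 0.25 as it is pushed in. Its hook stands 5 mm out from the skirt. Laid in the opening the cover rests on both hooks, flange 12 mm above the panel; 10 to 20 N straight down then pushes the tabs in, and they spring out under the panel as the flange comes down.
- tab_b (a joint): The like tab at the cover's -y end, same meaning. Caught, it holds the cover against lifting.
- extractor: Beige sheet-steel box, fixed: 220 (x) x 280 (y) mm, 150 mm high, flat top panel 4 mm thick, round black inlet hood low on its far (+x) side. In its top the filter opening and the dial. Origin: centre of its underside; x across, y along, z up.
- seat (a point): On the extractor: centre of the filter opening (62 mm in x, 108 mm in y; pleated white filter 25 mm down), level with the top face of the panel; axes as the box. The cover is home when its origin is on this point and its y axis along this y axis, either way. The hooks catch under the opening's two short edges.
- dial_grip (a point): On the axis of the extractor's black dial, 28 mm above the top panel, 135 mm towards -y and 20 mm towards -x of the opening's centre. Bar grip 44 mm long, 12 mm wide; its top is 8 mm above this point, its foot 18 mm below, on a disc 48 mm across. Turns with the dial: x along the bar to its white pointer end, z up.
- dial (a joint): Dial angle, rad, growing clockwise seen from above: 0 off (where it stands), 0.524, 1.047, 1.571 at one, two, three dots; end stop just beyond. White marks round it: small ring = off, then one, two, three dots, 30 degrees apart. Sprung clicks pull it to the nearest position; about 0.12 N m passes a click.
- old_filter: Bystander: spent filter cassette, flat card frame 64 x 110 x 18 mm with grey pleats, loose on the bench, on the other side of the extractor from the cover. Origin: centre of its underside. Leave it.
- fitting_a: Bystander: cast steel elbow fitting, 46 mm high, 60 mm long, loose. Origin: centre of its foot.
- fitting_b: Bystander: cast steel tee fitting, 76 mm long, 48 mm high, loose. Origin: under its middle, on the bench.
- caliper: Bystander: steel vernier caliper, 190 mm long, lying flat, loose. Origin: under the middle of its beam.
- marker: Bystander: white marker pen with black cap, 120 mm long, 14 mm thick, loose. Origin: under its middle.

How it is judged:
On the way, in this order (a step that is already met when the one before it is completed fails the run):
1. the cover is pressed flush into the opening and both tabs have caught (z of cover in the frame of seat between -0.003 and 0.0025 m and horizontal distance between cover and seat below 0.006 m and angle between cover's own z axis and vertical below 0.03 rad and value of joint each of tab_a, tab_b below 0.06 rad), for 0.2 s.
2. the dial stands at two dots (value of joint dial between 0.9 and 1.2 rad and velocity of joint dial below 0.1 rad/s), for 0.2 s.
At the end, for the whole second after the job is handed in: The cover sits flush in the opening (seating face within 2.5 mm of the panel, centred within 6 mm, level), both spring tabs have sprung back out under the panel (below 0.06 rad), everything at rest, and the dial stands in the two-dot click (0.90 to 1.20 rad) (all of step 1 and value of joint dial between 0.9 and 1.2 rad and linear speed of cover below 0.02 m/s); the robot touches nothing.
It fails at once if the dial is turned on while the cover is not clipped in (value of joint dial above 0.35 rad and (z of cover in the frame of seat above 0.004 m or z of cover in the frame of seat below -0.01 m or horizontal distance between cover and seat above 0.01 m)).
It fails at once if another thing on the bench is shifted by more than 30 mm (distance of any of old_filter, fitting_a, fitting_b, caliper, marker from where it was at the start of the episode above 0.03 m).
It also fails if it takes over 58 s, if anything falls off the work surface, if the arm or the gripper's body presses on something with over 40 N, if the wrist force passes 120 N, or if a joint passes its speed limit or range.

## Working session

There is one attempt and no reset: what is moved stays moved. The work goes in short steps, Python scripts to look and compute and a tool call to move; the robot and the scene stay as the last step left them, time stands still between calls to the robot, and variables do not carry over. Pictures are saved under pics/ and viewed, and the job is handed in when it is done.

Besides the shell and the picture viewer there is one more tool, called after ">>>" as a command line: name --argument value ..., lists and objects as JSON in quotes. play_rows: Moves the arm, as the interface text tells. Its arguments: {"type":"object","properties":{"moves":{"type":"array"},"grip_force":{"type":"number"}},"required":["moves"]}

```bash
mkdir -p pics; ls
python3 - <<'E'
from cell import robot
import cv2
s=robot.observe()
print({k:(s[k]) for k in s})
for c in ("scene","top"):
    im=robot.read_camera(c); cv2.imwrite(f"pics/{c}0.png",im[:,:,::-1])
    k=robot.get_calibration(c); print(c,k)
    for l in ("cover","hood_top","extractor","seat","dial_grip","tab_a","old_filter","fitting_a","caliper","marker"):
        try: print(c,l,[(r['point'],round(r['score'],2)) for r in robot.spot_in(c,l)][:3])
        except Exception as e: print(l,e)
E
```

```text
pics
{'time': 0.0, 'qpos': array([-1.48003156e+00,  3.42734296e-01,  1.52497433e+00, -1.26477578e-05,
        1.27535935e+00, -1.45983952e-01]), 'qvel': array([-0.00014795, -0.0009515 , -0.00042257, -0.00078013, -0.00087584,
        0.00051936]), 'joint_efforts': array([-1.73202381e-03, -4.31250286e+01, -2.44215381e+01,  7.15850922e-02,
        5.58888889e-02, -1.26355239e-04]), 'tool_pos': array([ 0.1231225 , -0.50992725,  0.19625387]), 'tool_rot': array([-1.70858268,  1.56932096,  1.66976238]), 'contact_force': array([-0.6044764 ,  0.64003062, -0.44555573]), 'torque': array([-0.0600577 ,  0.00525129,  0.02375746]), 'opening': 0.09167367716269564}
scene {'mtx': array([[448.03384368,   0.        , 278.15658105],
       [  0.        , 448.03384368, 206.06755836],
       [  0.        ,   0.        ,   1.        ]]), 'view': array([[-9.09939359e-02,  9.95851113e-01, -8.15261607e-04,
         5.92693513e-02],
       [-5.31506121e-01, -4.78729863e-02,  8.45700550e-01,
         1.75372048e-01],
       [ 8.42152805e-01,  7.73869382e-02,  5.33657113e-01,
        -1.51133986e+00],
       [ 0.
[... 687 characters left out ...]
,  2.16953858e-02,  1.73308490e-01,
        -5.70798513e-01],
       [-1.73044926e-01, -1.35016597e-02,  9.84821384e-01,
        -9.20154928e-01],
       [ 0.00000000e+00,  0.00000000e+00,  0.00000000e+00,
         1.00000000e+00]])}
top cover [([143.0, 241.9], 0.87), ([416.3, 242.3], 0.68)]
top hood_top [([139.4, 243.6], 0.7)]
top extractor [([268.9, 177.3], 0.91)]
top seat [([271.5, 174.3], 0.8), ([356.5, 291.7], 0.45)]
top dial_grip [([319.3, 174.7], 0.86)]
top tab_a []
top old_filter [([415.9, 243.1], 0.57), ([378.5, 143.2], 0.45)]
top fitting_a [([215.2, 293.4], 0.9), ([359.3, 292.7], 0.84)]
top caliper [([214.3, 290.5], 0.72)]
top marker [([378.6, 141.2], 0.79), ([140.7, 243.6], 0.34)]
```

View pics/top0.png

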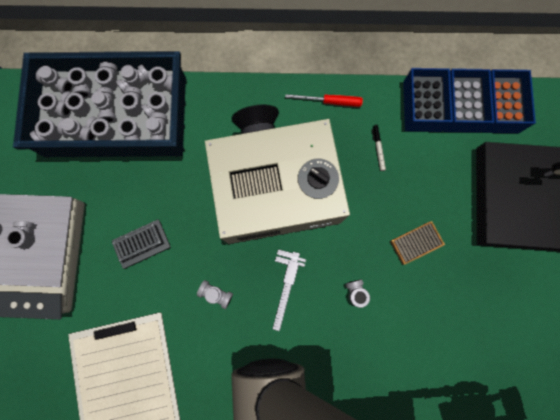

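View pics/scene0.png

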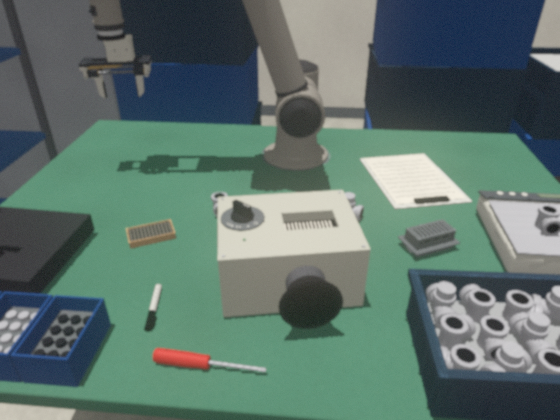

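Run:
```python
import cv2
im=cv2.imread("pics/top0.png")
cv2.imwrite("pics/t_cov.png",cv2.resize(im[180:310,70:220],None,fx=5,fy=4.6,interpolation=cv2.INTER_CUBIC))
cv2.imwrite("pics/t_ext.png",cv2.resize(im[80:270,170:390],None,fx=3,fy=3,interpolation=cv2.INTER_CUBIC))
```

```text
(no output)
```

View pics/t_cov.png

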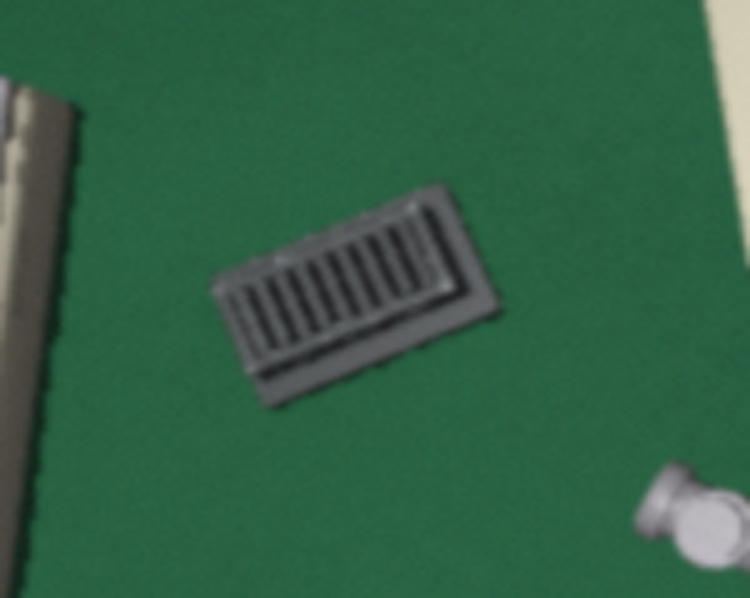

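View pics/t_ext.png

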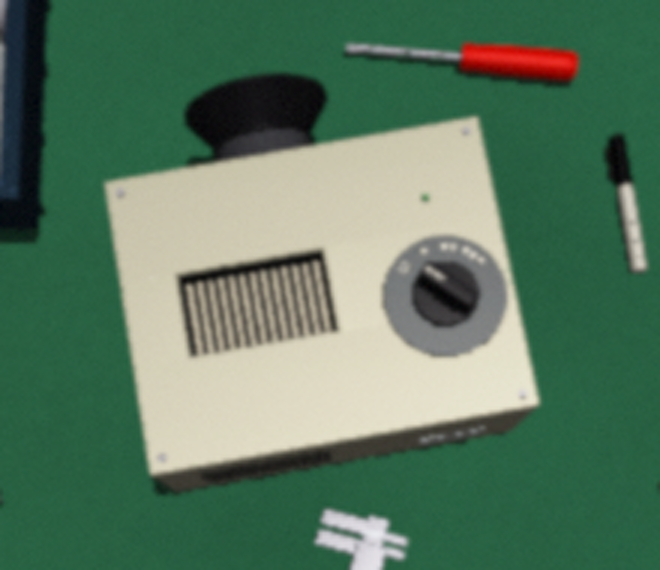

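```bash
cat > h.py <<'E'
import numpy as np, cv2
from scipy.optimize import least_squares
def proj(cal,P):
    P=np.atleast_2d(P); V=cal['view']; c=P@V[:3,:3].T+V[:3,3]
    c=c*[1,-1,-1]; u=c@cal['mtx'].T; return u[:,:2]/u[:,2:]
def ray(cal,px,z):
    V=cal['view'];d=np.linalg.inv(cal['mtx'])@np.array([px[0],px[1],1.]); d=d*[1,-1,-1]
    R=V[:3,:3]; o=-R.T@V[:3,3]; d=R.T@d; return o+d*(z-o[2])/d[2]
def rect(cx,cy,yaw,w,l,z):
    c,s=np.cos(yaw),np.sin(yaw)
    q=np.array([[w,l],[w,-l],[-w,-l],[-w,l]])/2.  # far-left(+x+y), far-right, near-right, near-left
    return np.c_[cx+q[:,0]*c-q[:,1]*s, cy+q[:,0]*s+q[:,1]*c, np.full(4,z)]
def fit(obs,w,l,x0,freesize=False):
    # obs: list of (cal,z,pts4)
    def f(p):
        return np.concatenate([(proj(c,rect(p[0],p[1],p[2],w,l,z))-pts).ravel() for c,z,pts in obs])
    r=least_squares(f,x0); return r.x,np.round(f(r.x),2)
E
python3 - <<'E'
from h import *
from cell import robot
t=robot.get_calibration("top"); s=robot.get_calibration("scene")
un=lambda P,fx,fy,o:(np.array(P)+.5)/[fx,fy]-.5+o
ext=un([(105,182),(478,117),(540,403),(150,475)],3,3,[170,80])
op=un([(179,275),(323,250),(338,331),(190,356)],3,3,[170,80])
cov=un([(213,283),(442,183),(500,310),(268,407)],5,4.6,[70,180])
print(fit([(t,.15,ext)],.22,.28,[.55,0,0]))
print(fit([(t,.15,op)],.062,.108,[.55,0,0]))
print([ray(t,p,.15).round(4) for p in op])
print(fit([(t,.022,cov)],.076,.124,[.5,.3,0]))
dial=un([(445,295)],3,3,[170,80])[0]; print('dial',ray(t,dial,.16))
hc=un([(414,208),(455,288)],5,4.6,[70,180]);print([ray(t,p,.052).round(4) for p in hc])
print('scene hood',proj(s,[[.487,.3,.052]]))
im=cv2.imread("pics/scene0.png")
cv2.imwrite("pics/s_ext.png",cv2.resize(im[170:300,200:380],None,fx=4,fy=4,interpolation=cv2.INTER_CUBIC))
cv2.imwrite("pics/s_cov.png",cv2.resize(im[205:275,380:480],None,fx=7,fy=7,interpolation=cv2.INTER_CUBIC))
E
```

```text
(array([0.62143815, 0.01528203, 0.20320539]), array([ 0.05, -0.02, -0.22, -0.18, -0.22,  0.37,  0.39, -0.16]))
(array([0.61178201, 0.05906852, 0.19362122]), array([-0.5 , -0.25,  0.26, -0.13,  0.12,  0.16,  0.11,  0.2 ]))
[array([0.6313, 0.1169, 0.15  ]), array([0.6523, 0.0126, 0.15  ]), array([5.921e-01, 4.000e-04, 1.500e-01]), array([0.5714, 0.1064, 0.15  ])]
(array([0.47899474, 0.34233433, 0.46646602]), array([-0.72, -0.53,  0.35, -0.4 ,  0.67, -0.07, -0.29,  0.95]))
dial [ 0.61787743 -0.07558067  0.16      ]
[array([0.5223, 0.3079, 0.052 ]), array([0.4814, 0.2853, 0.052 ])]
scene hood [[411.96722804 229.04287308]]
```

View pics/s_ext.png

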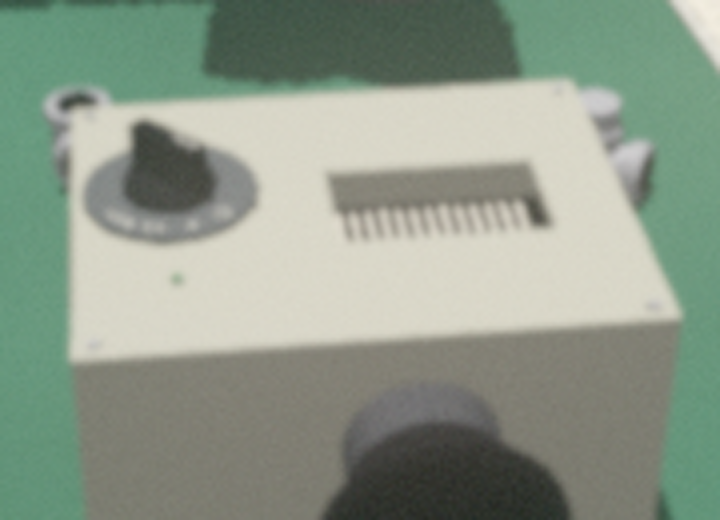

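View pics/s_cov.png

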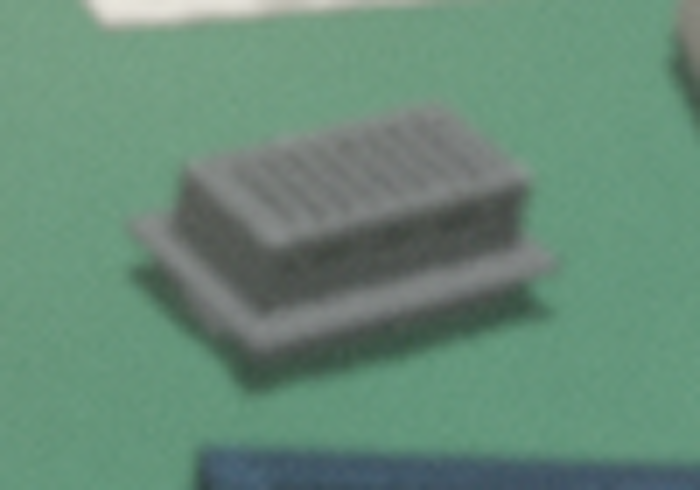

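```bash
cat >> h.py <<'E'
def pose(p,L):
    c,s=np.cos(p[2]),np.sin(p[2]); L=np.atleast_2d(L)
    return np.c_[p[0]+L[:,0]*c-L[:,1]*s,p[1]+L[:,0]*s+L[:,1]*c,L[:,2]]
def fitg(obs,x0):
    f=lambda p:np.concatenate([(proj(c,pose(p,L))-pts).ravel() for c,L,pts in obs])
    r=least_squares(f,x0,loss='soft_l1'); return r.x.round(4),f(r.x).round(1).reshape(-1,2).tolist()
def un(P,fx,fy,o): return (np.array(P)+.5)/[fx,fy]-.5+o
E
python3 - <<'E'
from h import *
from cell import robot
t=robot.get_calibration("top"); s=robot.get_calibration("scene")
for c in (t,s): print('cam',-c['view'][:3,:3].T@c['view'][:3,3])
def C(w,l,z,sg): return [[a*w/2,b*l/2,z] for a,b in sg]
pp,pm,mm,mp=(1,1),(1,-1),(-1,-1),(-1,1)
A=(t,C(.22,.28,.15,[pp,pm,mm,mp]),un([(105,182),(478,117),(540,403),(150,475)],3,3,[170,80]))
B=(s,C(.22,.28,.15,[pp,pm,mp]),un([(683,318),(70,362),(572,78)],4,4,[200,170]))
for o in ([A],[B],[A,B]): print('ext',fitg(o,[.6,0,.2]))
A=(t,C(.062,.108,.15,[pp,pm,mm,mp]),un([(179,275),(323,250),(338,331),(190,356)],3,3,[170,80]))
B=(s,C(.062,.108,.15,[pp,pm,mm,mp]),un([(553,228),(345,240),(330,174),(530,162)],4,4,[200,170]))
for o in ([A],[B],[A,B]): print('op',fitg(o,[.6,0,.2]))
A=(t,C(.076,.124,.022,[pm,mm,mp]),un([(442,183),(500,310),(268,407)],5,4.6,[70,180]))
A2=(t,C(.05,.106,.052,[pp,pm,mm,mp]),un([(213,288),(414,206),(455,290),(252,370)],5,4.6,[70,180]))
B=(s,C(.076,.124,.022,[pp,pm,mm]),un([(555,260),(255,348),(135,222)],7,7,[380,205]))
B2=(s,C(.05,.106,.052,[pp,pm,mm,mp]),un([(527,180),(280,245),(188,165),(440,103)],7,7,[380,205]))
for o in ([A],[A2],[B],[B2],[A,A2,B,B2]): print('cov',fitg(o,[.5,.3,.4]))
E
```

```text
cam [ 4.02803826e-01 -3.53155319e-04  1.00510949e+00]
cam [1.37138358 0.0663301  0.65827335]
ext (array([0.6214, 0.0153, 0.2032]), [[0.1, -0.0], [-0.2, -0.2], [-0.2, 0.4], [0.4, -0.2]])
ext (array([0.6227, 0.0159, 0.2029]), [[-0.2, 0.0], [0.3, -0.1], [-0.1, 0.4]])
ext (array([0.6218, 0.0156, 0.203 ]), [[-0.1, -0.2], [-0.3, -0.3], [-0.4, 0.2], [0.2, -0.3], [-0.4, -0.3], [0.2, -0.5], [-0.3, 0.2]])
op (array([0.6118, 0.0591, 0.1937]), [[-0.5, -0.2], [0.2, -0.1], [0.1, 0.2], [0.1, 0.2]])
op (array([0.6146, 0.0609, 0.1992]), [[1.3, -0.0], [-0.8, 0.4], [-0.7, -0.3], [0.5, -0.4]])
op (array([0.6125, 0.0598, 0.1939]), [[-0.8, -0.6], [-0.1, -0.5], [-0.2, -0.2], [-0.2, -0.1], [0.7, -0.6], [-1.4, -0.3], [-1.1, -0.9], [0.0, -0.9]])
cov (array([0.4795, 0.343 , 0.4592]), [[0.3, -0.5], [0.4, -0.1], [-0.7, 0.6]])
cov (array([0.4798, 0.3427, 0.4535]), [[-0.5, -0.1], [0.9, -0.9], [0.5, -0.1], [-0.8, 1.4]])
cov (array([0.4813, 0.3426, 0.4833]), [[0.7, 0.0], [0.3, 0.0], [-2.2, -0.2]])
cov (array([0.4831, 0.3448, 0.4775]), [[1.8, -0.4], [-0.4, 0.5], [-0.5, 0.2], [-0.0, -0.5]])
cov (array([0.4806, 0.3436, 0.4638]), [[-0.1, -1.0], [0.2, -0.7], [-0.8, 0.2], [-0.9, -0.2], [0.4, -1.4], [0.1, -0.7], [-1.0, 1.2], [1.2, 0.3], [0.1, -0.4], [-1.9, -0.7], [1.1, -0.9], [-1.5, -0.3], [-1.3, -0.7], [-0.4, -0.9]])
```

```bash
cat >> h.py <<'E'
from scipy.spatial.transform import Rotation as Ro
def st():
    from cell import robot
    o=robot.observe(); R=Ro.from_euler('xyz',o['tool_rot']).as_matrix()
    return o,R
def plan(wps,g,step=.048,turn=8.5,R=None,p=None):
    """wps: list of (x,y,z,psi) ; g opening; prints rows with ideal tracking"""
    if R is None:
        o,R=st(); p=o['tool_pos'].copy()
    rows=[]
    for w in wps:
        w=np.array(w,float)
        while 1:
            d=w[:3]-p; n=np.linalg.norm(d)
            psi=np.arctan2(R[1,1],R[0,1]); e=(w[3]-psi+np.pi)%(2*np.pi)-np.pi
            if n<.0006 and abs(e)<.004: break
            d=d if n<=step else d*step/n
            sh=(R.T@d).round(3)
            # turn about tool x (down) by a changes psi by a*R[2,0] 
            a=np.clip(np.degrees(e)*np.sign(R[2,0]),-turn,turn).round(1)
            rows.append([*sh.tolist(),float(a),g])
            p=p+R@sh; R=R@Ro.from_euler('x',a,degrees=True).as_matrix()
            if len(rows)>60: break
    print(len(rows),'end',p.round(4),np.arctan2(R[1,1],R[0,1]).round(3))
    for i in range(0,len(rows),10): print(str([[0.0 if x==0 else x for x in r] for r in rows[i:i+10]]))
E
python3 - <<'E'
from h import *
o,R=st(); print(R.round(3), np.arctan2(R[1,1],R[0,1]),o['qpos'].round(3))
E
```

```text
[[ 0.     0.235 -0.972]
 [-0.    -0.972 -0.235]
 [-1.     0.     0.   ]] -1.3340058938180153 [-1.48   0.342  1.524 -0.     1.275 -0.146]
```

Run:
```python
from h import *
plan([(.25,-.42,.30,-1.0),(.42,-.12,.30,-.3),(.45,.15,.28,.2),(.4805,.3432,.12,.463)],1)
```

```text
24 end [0.4803 0.3432 0.1199] 0.464
[[-0.026, -0.015, -0.037, -8.5, 1], [-0.027, -0.009, -0.039, -8.5, 1], [-0.026, -0.004, -0.04, -2.1, 1], [-0.024, -0.001, -0.036, 0.0, 1], [0.0, -0.022, -0.042, -8.5, 1], [0.0, -0.016, -0.045, -8.5, 1], [0.0, -0.009, -0.047, -8.5, 1], [0.0, -0.002, -0.048, -8.5, 1], [0.0, 0.005, -0.048, -6.1, 1], [0.0, 0.01, -0.047, 0.0, 1]]
[[0.0, 0.01, -0.047, 0.0, 1], [0.0, 0.002, -0.009, 0.0, 1], [0.004, -0.009, -0.047, -8.5, 1], [0.003, -0.002, -0.048, -8.5, 1], [0.004, 0.005, -0.048, -8.5, 1], [0.003, 0.012, -0.046, -3.2, 1], [0.004, 0.015, -0.046, 0.0, 1], [0.002, 0.01, -0.03, 0.0, 1], [0.03, 0.013, -0.035, -8.5, 1], [0.03, 0.018, -0.032, -6.6, 1]]
[[0.031, 0.021, -0.03, 0.0, 1], [0.03, 0.022, -0.03, 0.0, 1], [0.03, 0.021, -0.03, 0.0, 1], [0.009, 0.006, -0.009, 0.0, 1]]
```

>>> play_rows --moves '[[[-0.026,-0.015,-0.037,-8.5,1],[-0.027,-0.009,-0.039,-8.5,1],[-0.026,-0.004,-0.04,-2.1,1],[-0.024,-0.001,-0.036,0,1],[0,-0.022,-0.042,-8.5,1],[0,-0.016,-0.045,-8.5,1],[0,-0.009,-0.047,-8.5,1],[0,-0.002,-0.048,-8.5,1],[0,0.005,-0.048,-6.1,1],[0,0.01,-0.047,0,1]]]'

```text
time: 2.1
tool_pos: [0.3935, -0.159, 0.3043]
tool_rot: [1.608, 1.566, -0.239]
contact_force: [0.7, 0.4, -0.3]
opening: 0.092
```

Run:
```python
from h import *
o,R=st(); print(o['tool_pos'],np.arctan2(R[1,1],R[0,1]),o['qpos'].round(3))
plan([(.43,-.05,.30,-.2),(.45,.15,.28,.2),(.4805,.3432,.12,.463)],1)
```

```text
[ 0.39345419 -0.1589995   0.30426643] -0.27679166905902386 [-5.660e-01  8.100e-02  1.566e+00  1.000e-03  1.490e+00 -2.900e-01]
63 end [0.4394 0.0405 0.2733] 0.097
[[0.002, 0.002, -0.048, -4.4, 1], [0.002, 0.006, -0.048, 0.0, 1], [0.0, 0.002, -0.018, 0.0, 1], [0.0, 0.0, 0.0, 0.0, 1], [0.0, 0.0, 0.0, 0.0, 1], [0.0, 0.0, 0.0, 0.0, 1], [0.0, 0.0, 0.0, 0.0, 1], [0.0, 0.0, 0.0, 0.0, 1], [0.0, 0.0, 0.0, 0.0, 1], [0.0, 0.0, 0.0, 0.0, 1]]
[[0.0, 0.0, 0.0, 0.0, 1], [0.0, 0.0, 0.0, 0.0, 1], [0.0, 0.0, 0.0, 0.0, 1], [0.0, 0.0, 0.0, 0.0, 1], [0.0, 0.0, 0.0, 0.0, 1], [0.0, 0.0, 0.0, 0.0, 1], [0.0, 0.0, 0.0, 0.0, 1], [0.0, 0.0, 0.0, 0.0, 1], [0.0, 0.0, 0.0, 0.0, 1], [0.0, 0.0, 0.0, 0.0, 1]]
[[0.0, 0.0, 0.0, 0.0, 1], [0.0, 0.0, 0.0, 0.0, 1], [0.0, 0.0, 0.0, 0.0, 1], [0.0, 0.0, 0.0, 0.0, 1], [0.0, 0.0, 0.0, 0.0, 1], [0.0, 0.0, 0.0, 0.0, 1], [0.0, 0.0, 0.0, 0.0, 1], [0.0, 0.0, 0.0, 0.0, 1], [0.0, 0.0, 0.0, 0.0, 1], [0.0, 0.0, 0.0, 0.0, 1]]
[[0.0, 0.0, 0.0, 0.0, 1], [0.0, 0.0, 0.0, 0.0, 1], [0.0, 0.0, 0.0, 0.0, 1], [0.0, 0.0, 0.0, 0.0, 1], [0.0, 0.0, 0.0, 0.0, 1], [0.0, 0.0, 0.0, 0.0, 1], [0.0, 0.0, 0.0, 0.0, 1], [0.0, 0.0, 0.0, 0.0, 1], [0.0, 0.0, 0.0, 0.0, 1], [0.0, 0.0, 0.0, 0.0, 1]]
[[0.0, 0.0, 0.0, 0.0, 1], [0.0, 0.0, 0.0, 0.0, 1], [0.0, 0.0, 0.0, 0.0, 1], [0.0, 0.0, 0.0, 0.0, 1], [0.0, 0.0, 0.0, 0.0, 1], [0.0, 0.0, 0.0, 0.0, 1], [0.0, 0.0, 0.0, 0.0, 1], [0.0, 0.0, 0.0, 0.0, 1], [0.0, 0.0, 0.0, 0.0, 1], [0.0, 0.0, 0.0, 0.0, 1]]
[[0.0, 0.0, 0.0, 0.0, 1], [0.0, 0.0, 0.0, 0.0, 1], [0.0, 0.0, 0.0, 0.0, 1], [0.0, 0.0, 0.0, 0.0, 1], [0.0, 0.0, 0.0, 0.0, 1], [0.0, 0.0, 0.0, 0.0, 1], [0.0, 0.0, 0.0, 0.0, 1], [0.0, 0.0, 0.0, 0.0, 1], [0.0, 0.0, 0.0, 0.0, 1], [0.0, 0.0, 0.0, 0.0, 1]]
[[0.0, 0.0, 0.0, 0.0, 1], [0.005, -0.005, -0.048, -8.5, 1], [0.022, 0.003, -0.043, -8.5, 1]]
```

```bash
sed -i 's/n<.0006/n<.0012/' h.py
python3 - <<'E'
from h import *
plan([(.45,.15,.28,.2),(.4805,.3432,.12,.463)],1)
E
```

```text
13 end [0.4806 0.3434 0.1201] 0.463
[[0.004, -0.005, -0.048, -8.5, 1], [0.004, 0.003, -0.048, -8.5, 1], [0.004, 0.01, -0.047, -8.5, 1], [0.003, 0.016, -0.045, -1.8, 1], [0.004, 0.018, -0.044, 0.0, 1], [0.003, 0.017, -0.045, 0.0, 1], [0.002, 0.01, -0.024, 0.0, 1], [0.03, 0.013, -0.035, -8.5, 1], [0.03, 0.018, -0.033, -6.6, 1], [0.031, 0.021, -0.03, 0.0, 1]]
[[0.03, 0.021, -0.03, 0.0, 1], [0.03, 0.022, -0.03, 0.0, 1], [0.009, 0.006, -0.009, 0.0, 1]]
```

>>> play_rows --moves '[[[0.004,-0.005,-0.048,-8.5,1],[0.004,0.003,-0.048,-8.5,1],[0.004,0.01,-0.047,-8.5,1],[0.003,0.016,-0.045,-1.8,1],[0.004,0.018,-0.044,0,1],[0.003,0.017,-0.045,0,1],[0.002,0.01,-0.024,0,1],[0.03,0.013,-0.035,-8.5,1],[0.03,0.018,-0.033,-6.6,1],[0.031,0.021,-0.03,0,1]]]'

```text
time: 3.1
tool_pos: [0.4677, 0.28, 0.1922]
tool_rot: [1.15, 1.549, 0.07]
contact_force: [0.9, -0.2, 0.3]
opening: 0.0918
```

Run:
```python
from h import *
o,R=st(); print(o['tool_pos'],np.arctan2(R[1,1],R[0,1]),o['qpos'].round(3))
plan([(.4805,.3432,.12,.463)],1)
```

```text
[0.46771883 0.28003071 0.19215741] 0.49084302342866004 [ 0.403  0.37   1.495 -0.007  1.256 -0.085]
2 end [0.4805 0.3434 0.1205] 0.463
[[0.036, 0.02, -0.025, 1.6, 1], [0.036, 0.019, -0.026, 0.0, 1]]
```

>>> play_rows --moves '[[[0.036,0.02,-0.025,1.6,1],[0.036,0.019,-0.026,0,1],[0.01,0.006,-0.006,0,1],[0,0,0,0,1],[0,0,0,0,1],[0,0,0,0,1],[0,0,0,0,1],[0,0,0,0,1],[0,0,0,0,1],[0,0,0,0,1]]]'

```text
time: 4.1
tool_pos: [0.4842, 0.3545, 0.1099]
tool_rot: [1.215, 1.546, 0.107]
contact_force: [0.1, 1.0, -0.0]
opening: 0.0919
```

Run:
```python
from h import *
o,R=st(); print(o['tool_pos'],np.arctan2(R[1,1],R[0,1]),R[:,0].round(4))
plan([(.4805,.3432,.06,.463),(.4805,.3432,.027,.463)],1,step=.02)
from cell import robot
im=robot.read_camera("top"); cv2.imwrite("pics/t1.png",cv2.resize(im[160:330,70:240,::-1],None,fx=3.4,fy=3.4,interpolation=cv2.INTER_CUBIC))
```

```text
[0.48419346 0.35454764 0.10991562] 0.4635756427516935 [ 0.0247  0.0027 -0.9997]
5 end [0.4809 0.3431 0.0268] 0.464
[[0.019, -0.004, 0.003, 0.0, 1], [0.019, -0.003, 0.003, 0.0, 1], [0.012, -0.003, 0.002, 0.0, 1], [0.02, 0.0, 0.0, 0.0, 1], [0.013, 0.0, 0.0, 0.0, 1]]
```

View pics/t1.png

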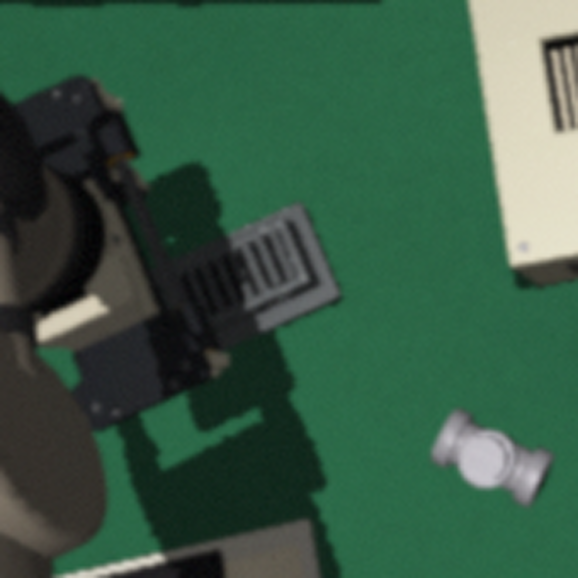

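>>> play_rows --moves '[[[0.015,-0.004,0.003,0,1],[0.015,-0.004,0.003,0,1],[0.015,-0.002,0.002,0,1],[0.012,0,0,0,1],[0.012,0,0,0,1],[0.006,0,0,0,1],[0,0,0,0,1],[0,0,0,0,1],[0,0,0,0,1],[0,0,0,0,1]]]'

```text
time: 5.15
tool_pos: [0.4828, 0.3443, 0.034]
tool_rot: [1.292, 1.541, 0.185]
contact_force: [0.4, 0.2, 0.1]
opening: 0.0916
```

Run:
```python
from h import *
o,R=st(); print(o['tool_pos'],np.arctan2(R[1,1],R[0,1]),R[:,0].round(4))
plan([(.4805,.3432,.027,.463)],1,step=.01)
```

```text
[0.48279982 0.34434271 0.0340288 ] 0.46390188152898226 [ 0.0297  0.0056 -0.9995]
1 end [0.4803 0.343  0.0269] 0.462
[[0.007, -0.003, 0.0, 0.1, 1]]
```

>>> play_rows --moves '[[[0.006,-0.003,0,0,1],[0,0,0,0,0.3],[0,0,0,0,0.1],[0,0,0,0,-0.3],[0,0,0,0,-0.5],[0,0,0,0,-0.5],[0,0,0,0,-0.5],[0,0,0,0,-0.5],[0,0,0,0,-0.5],[0,0,0,0,-0.5]]]' --grip_force 35

```text
time: 6.15
tool_pos: [0.4807, 0.3433, 0.0286]
tool_rot: [1.313, 1.538, 0.206]
contact_force: [-0.3, 0.5, -1.0]
opening: 0.0253
```

Run:
```python
from h import *
o,R=st(); print(o['tool_pos'],np.arctan2(R[1,1],R[0,1]),R[:,0].round(4),o['opening'],o['torque'])
from cell import robot
im=robot.read_camera("scene"); cv2.imwrite("pics/s2.png",cv2.resize(im[150:290,340:500,::-1],None,fx=4,fy=4,interpolation=cv2.INTER_CUBIC))
```

```text
[0.48066595 0.34331042 0.02858108] 0.4639610464961967 [ 0.0316  0.0066 -0.9995] 0.025298134291968564 [-0.0076429  -0.14523372 -0.00409518]
```

View pics/s2.png

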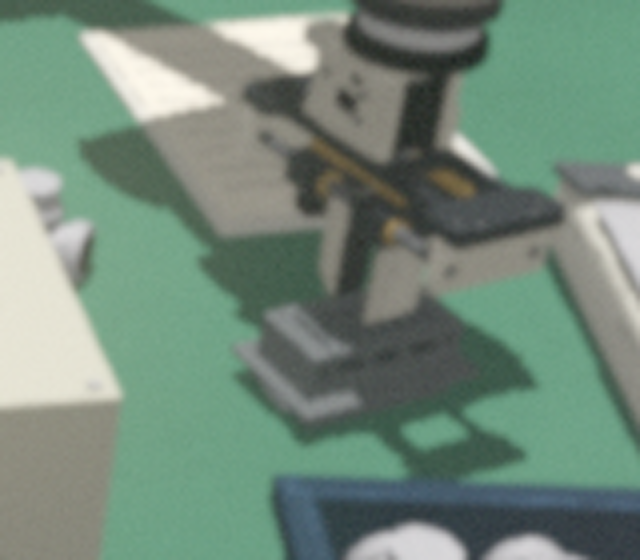

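Run:
```python
from h import *
from cell import robot
s=robot.get_calibration("scene")
o,R=st(); p=o['tool_pos']
f=lambda P:((proj(s,P)-[340,150])*4).round()
w=.025/2
pts=[p,p+R@[0,w,0],p-R@[0,w,0],p+R@[0,.046,0],p-R@[0,.046,0],p+R@[-.066,0,0],p+R@[0,w+.019,0],p-R@[0,w+.019,0]]
q=f(np.array(pts)); print(q)
c=np.array([.4805,.3432,.463])
print(f(pose(c,[[a*.025,b*.053,.052] for a,b in [(1,1),(1,-1),(-1,-1),(-1,1)]])))
```

```text
[[354. 346.]
 [368. 357.]
 [341. 335.]
 [405. 388.]
 [307. 307.]
 [373. 251.]
 [389. 375.]
 [321. 319.]]
[[463. 318.]
 [312. 357.]
 [260. 310.]
 [407. 273.]]
```

Run:
```python
from h import *
from cell import robot
im=robot.read_camera("top"); cv2.imwrite("pics/t3.png",cv2.resize(im[180:310,70:220,::-1],None,fx=5,fy=4.6,interpolation=cv2.INTER_CUBIC))
im=robot.read_camera("scene"); cv2.imwrite("pics/s3.png",cv2.resize(im[190:270,390:480,::-1],None,fx=7,fy=7,interpolation=cv2.INTER_CUBIC))
print(robot.observe()['opening'],robot.observe()['time'])
```

```text
0.023086161020830272 6.3
```

View pics/t3.png

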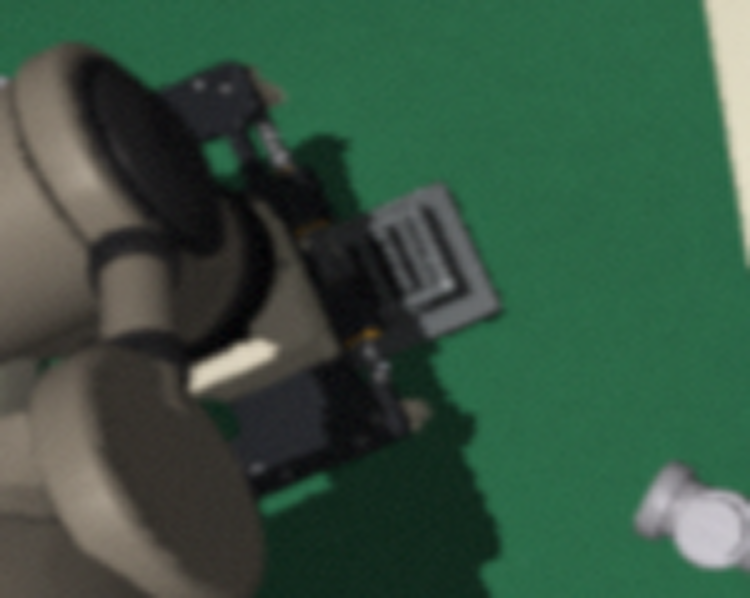

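View pics/s3.png

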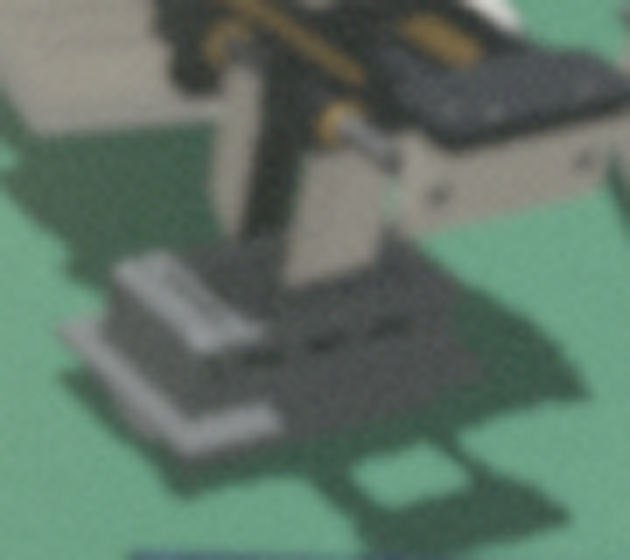

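Run:
```python
from h import *
from cell import robot
s=robot.get_calibration("scene");t=robot.get_calibration("top")
print(proj(s,[[.1231,-.51,.1963],[.1231+.235*.046,-.51-.972*.046,.1963],[.1231-.235*.046,-.51+.972*.046,.1963]]))
im=cv2.imread("pics/scene0.png"); cv2.imwrite("pics/s0g.png",cv2.resize(im[40:110,60:170],None,fx=6,fy=6))
```

```text
[[124.63472974 105.81595755]
 [108.73296411 106.60102186]
 [140.40334891 105.03746662]]
```

View pics/s0g.png

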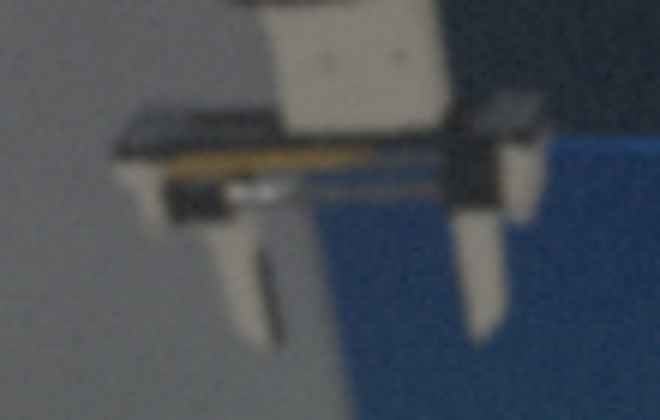

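>>> play_rows --moves '[[[0.002,0,0,0,-0.5],[0.002,0,0,0,-0.5],[0.002,0,0,0,-0.5],[0.002,0,0,0,-0.5],[0,0,0,0,-0.5],[0,0,0,0,-0.5],[0,0,0,0,-0.5],[0,0,0,0,-0.5],[0,0,0,0,-0.5],[0,0,0,0,-0.5]]]'

```text
time: 7.3
tool_pos: [0.4814, 0.3437, 0.0229]
tool_rot: [1.327, 1.537, 0.221]
contact_force: [-0.8, 0.1, 3.0]
opening: 0.0232
```

Run:
```python
from h import *
o,R=st(); print(o['tool_pos'],np.arctan2(R[1,1],R[0,1]),R[:,0].round(4),o['contact_force'],o['torque'],o['joint_efforts'].round(2),o['qpos'])
```

```text
[0.48137074 0.34367964 0.02288876] 0.4641142406428447 [ 0.0333  0.0075 -0.9994] [-0.77001319  0.12453992  2.96229255] [-0.06359225  0.00462068  0.01225916] [-6.000e-02 -5.083e+01 -1.924e+01  2.000e-02 -3.400e-01  0.000e+00] [ 0.49601069  0.6271901   1.57712253 -0.01181984  0.9044282   0.03918675]
```

>>> play_rows --moves '[[[0.003,0,0,0,-0.5],[0.003,0,0,0,-0.5],[0.003,0,0,0,-0.5],[0,0,0,0,-0.5],[-0.015,0,0,0,-0.5],[-0.02,0,0,0,0.5],[-0.02,0,0,0,1],[-0.01,0,0,0,1],[0,0,0,0,1],[0,0,0,0,1]]]'

```text
time: 8.3
tool_pos: [0.4782, 0.3427, 0.0888]
tool_rot: [1.31, 1.536, 0.204]
contact_force: [0.4, -0.1, -0.3]
opening: 0.0583
```

Run:
```python
from h import *
o,R=st(); print(o['tool_pos'],np.arctan2(R[1,1],R[0,1]),R[:,0].round(4),o['contact_force'])
```

```text
[0.4782447  0.34267584 0.08884386] 0.4649363771086785 [ 0.0339  0.007  -0.9994] [ 0.43781981 -0.11943484 -0.33419895]
```

>>> play_rows --moves '[[[0.012,0,0,0,1],[0.012,0,0,0,1],[0.012,0,0,0,1],[0.012,0,0,0,1],[0.012,0,0,0,1],[0.012,0,0,0,1],[0.01,0,0,0,1],[0,0,0,0,1],[0,0,0,0,1],[0,0,0,0,1]]]'

```text
time: 9.3
tool_pos: [0.4781, 0.3414, -0.0063]
tool_rot: [1.2, 1.545, 0.094]
contact_force: [-0.3, -1.2, -0.4]
opening: 0.0919
```

Run:
```python
from h import *
o,R=st(); print(o['tool_pos'],np.arctan2(R[1,1],R[0,1]),R[:,0].round(4),o['contact_force'],o['opening'])
plan([(.4815,.3432,-.002,.463)],1,step=.04)
from cell import robot
im=robot.read_camera("scene"); cv2.imwrite("pics/s4.png",cv2.resize(im[190:270,390:480,::-1],None,fx=7,fy=7,interpolation=cv2.INTER_CUBIC))
```

```text
[ 0.47811664  0.34142862 -0.00629242] 0.46475844108312614 [ 0.0254  0.0024 -0.9997] [-0.30519907 -1.2132636  -0.42423472] 0.09189159013316706
1 end [ 0.4816  0.3432 -0.0022] 0.463
[[-0.004, 0.004, 0.0, 0.1, 1]]
```

View pics/s4.png

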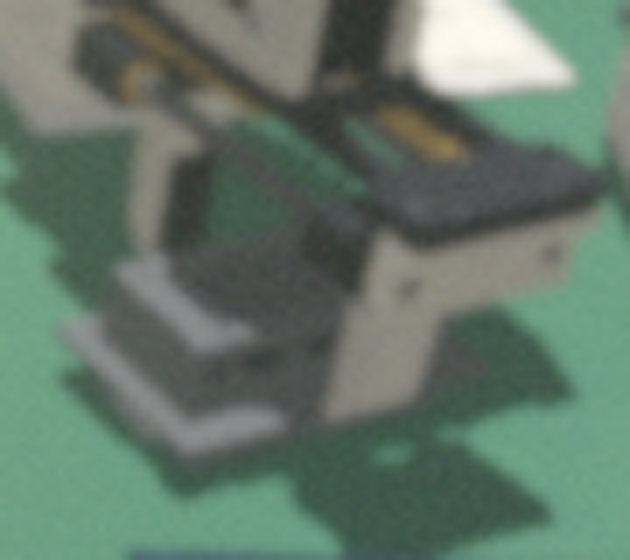

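>>> play_rows --moves '[[[-0.005,0.003,0,0,1],[0,0,0,0,1],[0,0,0,0,0.5],[0,0,0,0,0.2],[0,0,0,0,-0.2],[0,0,0,0,-0.2],[0,0,0,0,-0.2],[0,0,0,0,-0.2],[0,0,0,0,-0.2],[0,0,0,0,-0.2]]]' --grip_force 40

```text
time: 10.35
tool_pos: [0.4822, 0.3437, 0.0017]
tool_rot: [1.26, 1.541, 0.154]
contact_force: [-0.0, 0.2, 0.7]
opening: 0.0496
```

Run:
```python
from h import *
o,R=st(); print(o['tool_pos'],np.arctan2(R[1,1],R[0,1]),R[:,0].round(4),o['contact_force'],o['opening'])
```

```text
[0.48223635 0.34365896 0.00168686] 0.4648067458304606 [ 0.0293  0.0045 -0.9996] [-0.01202685  0.16371821  0.66971217] 0.04964924672045154
```

Run:
```python
from h import *
plan([(.482,.3437,.15,.4648),(.50,.29,.21,.42),(.614,.061,.21,.203)],-.2,step=.035)
```

```text
16 end [0.6141 0.061  0.2104] 0.203
[[-0.035, 0.001, 0.0, 0.0, -0.2], [-0.035, 0.001, 0.0, 0.0, -0.2], [-0.035, 0.001, 0.001, 0.0, -0.2], [-0.035, 0.001, 0.0, 0.0, -0.2], [-0.008, 0.0, 0.0, 0.0, -0.2], [-0.025, -0.003, 0.024, 2.6, -0.2], [-0.025, -0.001, 0.024, 0.0, -0.2], [-0.01, -0.001, 0.009, 0.0, -0.2], [0.0, 0.002, 0.035, 8.5, -0.2], [0.0, 0.007, 0.034, 3.9, -0.2]]
[[0.0, 0.009, 0.034, 0.0, -0.2], [0.001, 0.009, 0.034, 0.0, -0.2], [0.0, 0.009, 0.034, 0.0, -0.2], [0.001, 0.009, 0.034, 0.0, -0.2], [0.0, 0.008, 0.034, 0.0, -0.2], [0.0, 0.003, 0.01, 0.0, -0.2]]
```

>>> play_rows --moves '[[[-0.03,0.001,0,0,-0.2],[-0.035,0.001,0,0,-0.2],[-0.035,0.001,0.001,0,-0.2],[-0.035,0.001,0,0,-0.2],[-0.035,0.001,0,0,-0.2],[-0.035,0,0,0,-0.2],[-0.025,-0.003,0.024,2.6,-0.2],[-0.015,-0.001,0.024,0,-0.2],[0,0,0.015,0,-0.2],[0,0,0,0,-0.2]]]'

```text
time: 11.35
tool_pos: [0.5015, 0.2829, 0.2529]
tool_rot: [1.166, 1.549, 0.014]
contact_force: [-0.2, 0.7, -1.7]
opening: 0.0497
```

Run:
```python
from h import *
o,R=st(); print(o['tool_pos'],np.arctan2(R[1,1],R[0,1]),R[:,0].round(4),o['contact_force'],o['opening'])
plan([(.614,.061,.205,.203)],-.2,step=.035)
```

```text
[0.50150318 0.28286678 0.25294365] 0.4193000547660173 [ 2.210e-02  3.000e-04 -9.998e-01] [-0.22488164  0.7465224  -1.72845922] 0.049716243822407885
8 end [0.6142 0.0606 0.2054] 0.203
[[0.007, 0.002, 0.034, 8.5, -0.2], [0.007, 0.007, 0.034, 3.9, -0.2], [0.007, 0.009, 0.033, 0.0, -0.2], [0.007, 0.009, 0.033, 0.0, -0.2], [0.007, 0.009, 0.033, 0.0, -0.2], [0.007, 0.008, 0.033, 0.0, -0.2], [0.007, 0.009, 0.033, 0.0, -0.2], [0.001, 0.002, 0.009, 0.0, -0.2]]
```

>>> play_rows --moves '[[[0.005,0.002,0.034,8.5,-0.2],[0.005,0.007,0.034,3.9,-0.2],[0.005,0.009,0.033,0,-0.2],[0.005,0.009,0.033,0,-0.2],[0.005,0.009,0.033,0,-0.2],[0.005,0.009,0.033,0,-0.2],[0.003,0.008,0.03,0,-0.2],[0,0,0,0,-0.2],[0,0,0,0,-0.2],[0,0,0,0,-0.2]]]'

```text
time: 12.35
tool_pos: [0.6045, 0.0714, 0.2024]
tool_rot: [-2.444, 1.564, 2.467]
contact_force: [0.4, -0.5, -1.0]
opening: 0.0497
```

Run:
```python
from h import *
from cell import robot
o,R=st(); print(o['tool_pos'],np.arctan2(R[1,1],R[0,1]),R[:,0].round(4),o['contact_force'],o['opening'])
plan([(.614,.0605,.18,.203)],-.2,step=.035)
im=robot.read_camera("top"); cv2.imwrite("pics/t5.png",cv2.resize(im[80:270,170:390,::-1],None,fx=3,fy=3,interpolation=cv2.INTER_CUBIC))
im=robot.read_camera("scene"); cv2.imwrite("pics/s5.png",cv2.resize(im[140:300,200:380,::-1],None,fx=3.7,fy=3.7,interpolation=cv2.INTER_CUBIC))
```

```text
[0.6045137  0.07143372 0.20235735] 0.19876832013105003 [-0.0055  0.0044 -1.    ] [ 0.39572892 -0.48696454 -0.98585149] 0.04970888155188606
1 end [0.6138 0.0602 0.1803] 0.202
[[0.022, 0.007, 0.013, -0.2, -0.2]]
```

View pics/t5.png

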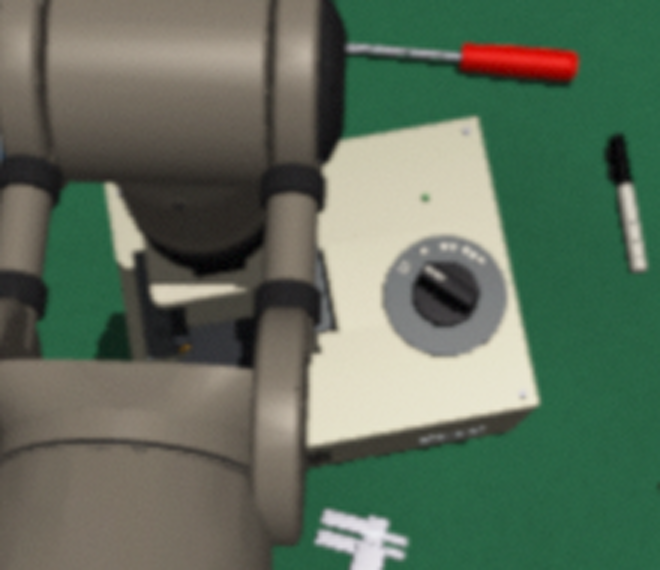

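View pics/s5.png

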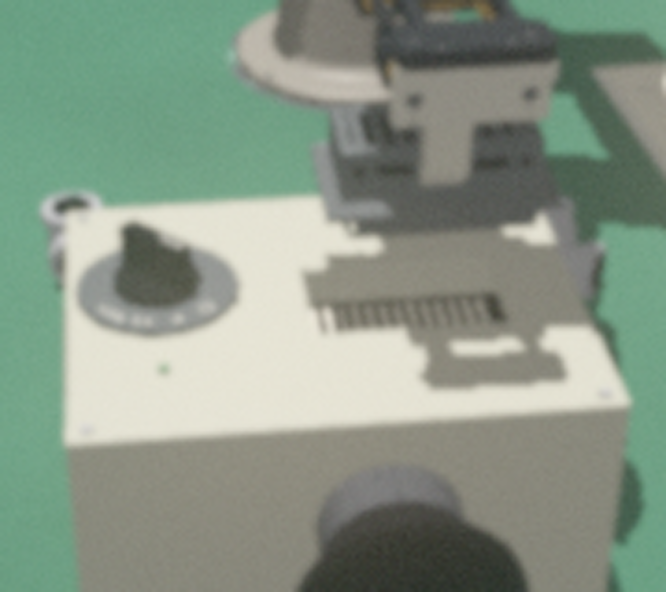

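Run:
```python
from h import *
from cell import robot
s=robot.get_calibration("scene")
p=[.6045,.0714,.199]
q=(proj(s,pose(p,[[a*.038,b*.062,z] for z in (.2227,.2187) for a,b in [(1,1),(1,-1),(-1,-1),(-1,1)]]))-[200,140]+.5)*3.7
print(q.round())
q=(proj(s,pose(p,[[a*.025,b*.053,.2527] for a,b in [(1,1),(1,-1),(-1,-1),(-1,1)]]))-[200,140]+.5)*3.7
print(q.round())
im=robot.read_camera("scene"); cv2.imwrite("pics/s6.png",cv2.resize(im[155:215,270:370,::-1],None,fx=7.5,fy=7.5,interpolation=cv2.INTER_CUBIC))
q=(proj(s,pose(p,[[a*.038,b*.062,z] for z in (.2227,.2187) for a,b in [(1,1),(1,-1),(-1,-1),(-1,1)]]))-[270,155]+.5)*7.5
print(q.round())
```

```text
[[565. 203.]
 [326. 216.]
 [308. 144.]
 [531. 133.]
 [565. 209.]
 [326. 223.]
 [308. 151.]
 [531. 139.]]
[[547. 140.]
 [341. 151.]
 [328. 106.]
 [525.  96.]]
[[621. 298.]
 [135. 326.]
 [100. 180.]
 [552. 156.]
 [620. 312.]
 [135. 339.]
 [100. 193.]
 [551. 169.]]
```

View pics/s6.png

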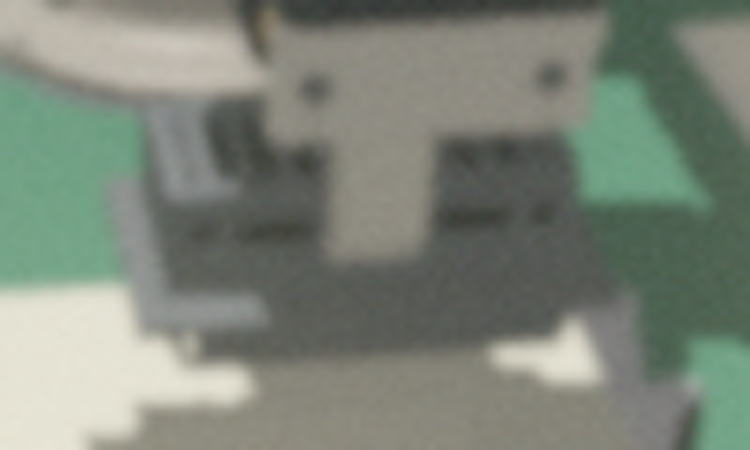

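Run:
```python
from h import *
plan([(.6127,.060,.17,.203)],-.2,step=.01)
```

```text
4 end [0.6131 0.0603 0.1703] 0.203
[[0.009, 0.002, 0.004, -0.2, -0.2], [0.009, 0.001, 0.004, 0.0, -0.2], [0.009, 0.002, 0.003, 0.0, -0.2], [0.006, 0.001, 0.002, 0.0, -0.2]]
```

>>> play_rows --moves '[[[0.008,0.002,0.004,-0.2,-0.2],[0.008,0.002,0.003,0,-0.2],[0.008,0.001,0.003,0,-0.2],[0.006,0.001,0.002,0,-0.2],[0,0,0,0,-0.2],[0,0,0,0,-0.2],[0,0,0,0,-0.2],[0,0,0,0,-0.2],[0,0,0,0,-0.2],[0,0,0,0,-0.2]]]'

```text
time: 13.5
tool_pos: [0.6134, 0.0623, 0.1715]
tool_rot: [-2.877, 1.566, 2.041]
contact_force: [-0.0, -0.3, -0.8]
opening: 0.0498
```

Run:
```python
from h import *
from cell import robot
o,R=st(); print(o['tool_pos'],np.arctan2(R[1,1],R[0,1]),R[:,0].round(4),o['contact_force'],o['opening'])
plan([(.6127,.0600,.147,.203)],-.2,step=.01)
im=robot.read_camera("scene"); cv2.imwrite("pics/s7.png",cv2.resize(im[170:240,265:370,::-1],None,fx=7.5,fy=7.5,interpolation=cv2.INTER_CUBIC))
```

```text
[0.61343812 0.06233312 0.17146139] 0.2060856305429102 [-0.0023  0.0045 -1.    ] [-0.01977362 -0.33293187 -0.79303498] 0.0497569855745458
3 end [0.6128 0.0603 0.1475] 0.203
[[0.01, 0.0, 0.001, 0.2, -0.2], [0.01, -0.001, 0.001, 0.0, -0.2], [0.004, 0.0, 0.0, 0.0, -0.2]]
```

View pics/s7.png

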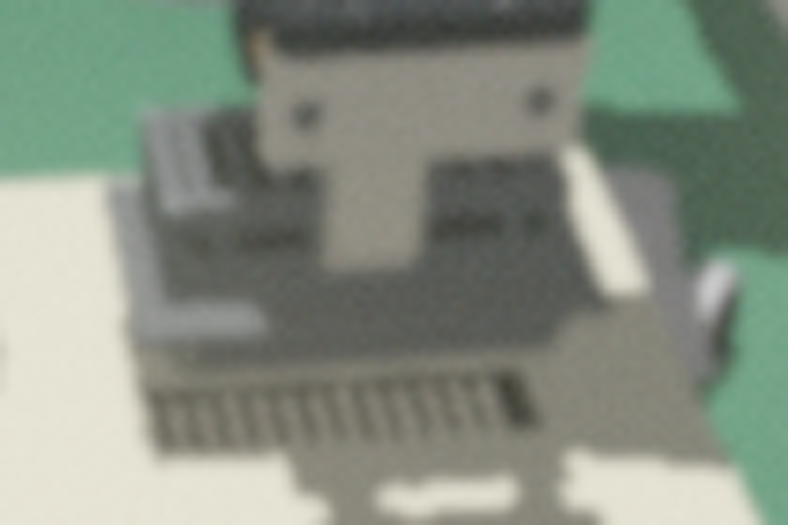

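>>> play_rows --moves '[[[0.005,0,0.002,0.2,-0.2],[0.006,0,0,0,-0.2],[0.006,0,0,0,-0.2],[0.004,0,0,0,-0.2],[0.003,0,0,0,-0.2],[0,0,0,0,-0.2],[0,0,0,0,-0.2],[0,0,0,0,-0.2],[0,0,0,0,-0.2],[0,0,0,0,-0.2]]]' --grip_force 60

```text
time: 14.55
tool_pos: [0.614, 0.0599, 0.1456]
tool_rot: [-2.942, 1.567, 1.973]
contact_force: [0.7, -0.1, -0.7]
opening: 0.0495
```

Run:
```python
from h import *
from cell import robot
o,R=st(); print(o['tool_pos'],np.arctan2(R[1,1],R[0,1]),R[:,0].round(4),o['contact_force'],o['torque'],o['opening'])
im=robot.read_camera("scene"); cv2.imwrite("pics/s8.png",cv2.resize(im[170:240,265:370,::-1],None,fx=7.5,fy=7.5,interpolation=cv2.INTER_CUBIC))
```

```text
[0.61403116 0.05991149 0.14559852] 0.20215843913913145 [-0.0016  0.0038 -1.    ] [ 0.71691399 -0.14546025 -0.69318151] [-0.09066948 -0.16370067 -0.00647851] 0.049540847566775494
```

View pics/s8.png

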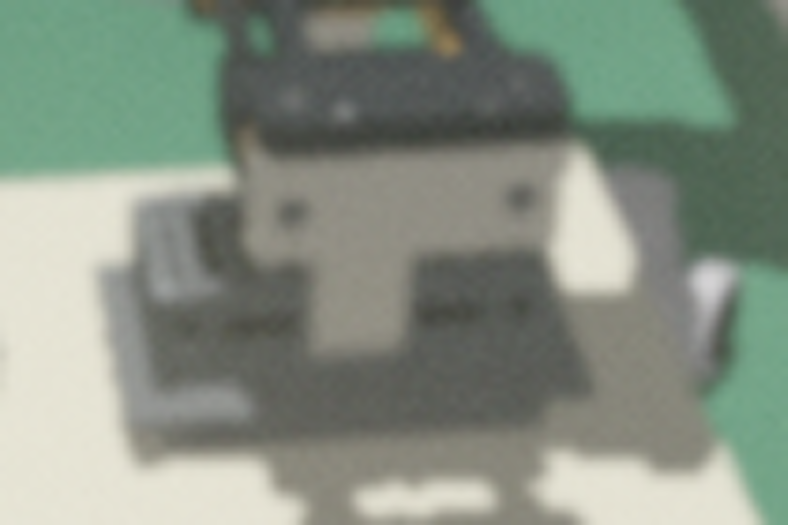

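>>> play_rows --moves '[[[0.002,0,0,0,-0.2],[0.003,0,0,0,-0.2],[0.003,0,0,0,-0.2],[0.003,0,0,0,-0.2],[0,0,0,0,-0.2],[0,0,0,0,-0.2],[0,0,0,0,-0.2],[0,0,0,0,-0.2],[0,0,0,0,-0.2],[0,0,0,0,-0.2]]]'

```text
time: 15.6
tool_pos: [0.6157, 0.0602, 0.1381]
tool_rot: [2.037, 1.564, 0.668]
contact_force: [-0.9, -0.2, 0.5]
opening: 0.0497
```

Run:
```python
from h import *
o,R=st(); print(o['tool_pos'],np.arctan2(R[1,1],R[0,1]),R[:,0].round(4),o['contact_force'],o['torque'],o['opening'])
```

```text
[0.61572441 0.06015909 0.13813913] 0.20245883743482024 [ 0.005   0.0039 -1.    ] [-0.93849009 -0.17035638  0.53415176] [-0.1371969  -0.03878569  0.00678238] 0.04966146582694152
```

Run:
```python
from h import *
from cell import robot
im=robot.read_camera("scene"); cv2.imwrite("pics/s9.png",cv2.resize(im[170:240,265:370,::-1],None,fx=7.5,fy=7.5,interpolation=cv2.INTER_CUBIC))
s=robot.get_calibration("scene")
p=[.6127,.0597,.203]
for z in (.15,.154,.162,.166):
  print(z,((proj(s,pose(p,[[a*.038,b*.062,z] for a,b in [(1,1),(1,-1),(-1,-1)]]))-[265,170]+.5)*7.5).round().tolist())
```

```text
0.15 [[591.0, 436.0], [124.0, 467.0], [92.0, 310.0]]
0.154 [[592.0, 424.0], [124.0, 455.0], [92.0, 298.0]]
0.162 [[595.0, 399.0], [124.0, 429.0], [92.0, 273.0]]
0.166 [[596.0, 386.0], [124.0, 417.0], [91.0, 261.0]]
```

View pics/s9.png

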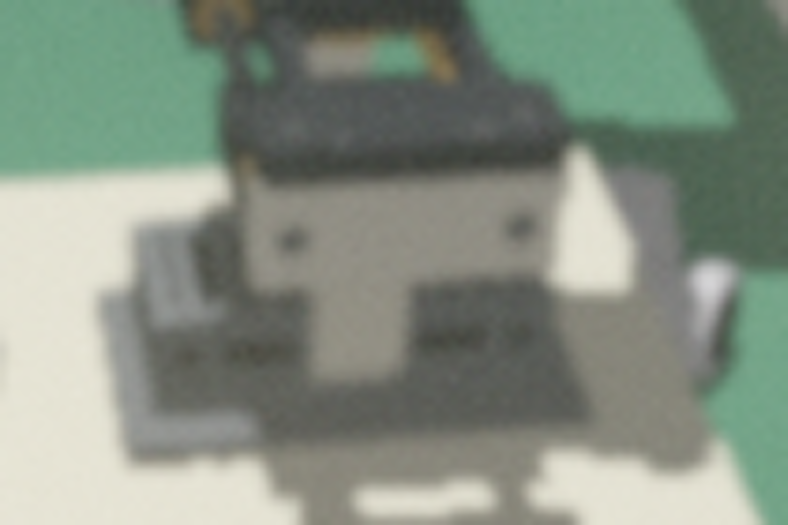

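>>> play_rows --moves '[[[0.003,-0.001,0,0,-0.2],[0.004,0,0,0,-0.2],[0.005,0,0,0,-0.2],[0.006,0,0,0,-0.2],[0.006,0,0,0,-0.2],[0.006,0,0,0,-0.2],[0.006,0,0,0,-0.2],[0.006,0,0,0,-0.2],[0.006,0,0,0,-0.2],[0.006,0,0,0,-0.2]]]'

```text
time: 16.65
tool_pos: [0.6157, 0.0596, 0.1338]
tool_rot: [1.326, 1.533, -0.041]
contact_force: [-11.2, 0.2, 38.0]
opening: 0.0494
```

Run:
```python
from h import *
from cell import robot
o,R=st(); print(o['tool_pos'],np.arctan2(R[1,1],R[0,1]),R[:,0].round(4),o['contact_force'],o['torque'],o['opening'])
im=robot.read_camera("scene"); cv2.imwrite("pics/s10.png",cv2.resize(im[170:240,265:370,::-1],None,fx=7.5,fy=7.5,interpolation=cv2.INTER_CUBIC))
```

```text
[0.61574049 0.05958928 0.13383239] 0.20412079563661845 [ 0.0377 -0.0015 -0.9993] [-11.18547774   0.20018705  37.99497119] [-0.357417    3.7399755  -0.24453098] 0.04941578153547907
```

View pics/s10.png

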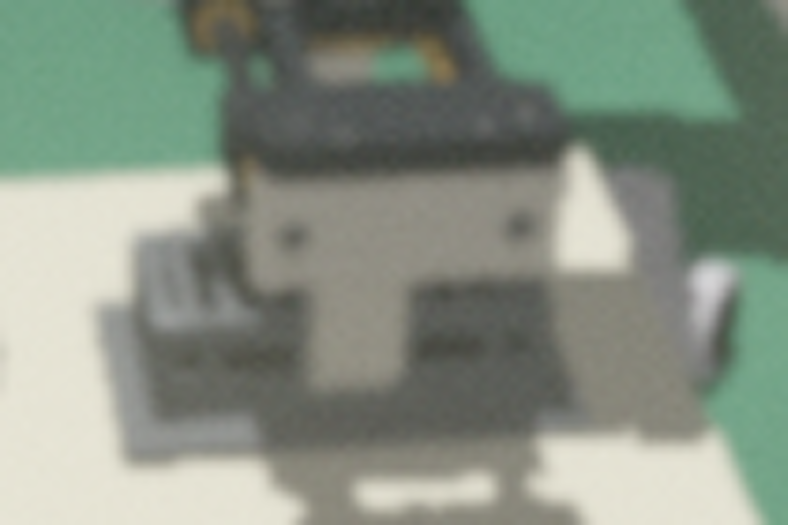

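>>> play_rows --moves '[[[-0.001,0,0,0,-0.2],[0,0,0,0,0.2],[0,0,0,0,1],[0,0,0,0,1],[0,0,0,0,1],[-0.02,0,0,0,1],[-0.025,0,0,0,1],[-0.025,0,0,0,-0.5],[-0.01,0,0,0,-1],[0,0,0,0,-1]]]'

```text
time: 17.7
tool_pos: [0.6109, 0.0603, 0.2139]
tool_rot: [1.352, 1.538, -0.015]
contact_force: [0.0, -0.3, 0.4]
opening: 0.0722
```

Run:
```python
from h import *
from cell import robot
o,R=st(); print(o['tool_pos'],np.arctan2(R[1,1],R[0,1]),R[:,0].round(4),o['contact_force'],o['torque'],o['opening'])
im=robot.read_camera("scene"); cv2.imwrite("pics/s11.png",cv2.resize(im[170:240,265:370,::-1],None,fx=7.5,fy=7.5,interpolation=cv2.INTER_CUBIC))
```

```text
[0.61094008 0.06029428 0.21385907] 0.2039053850870995 [ 3.240e-02 -5.000e-04 -9.995e-01] [ 0.00860352 -0.28111678  0.41285972] [-0.03962161 -0.0369191  -0.02269855] 0.07216237822882016
```

View pics/s11.png

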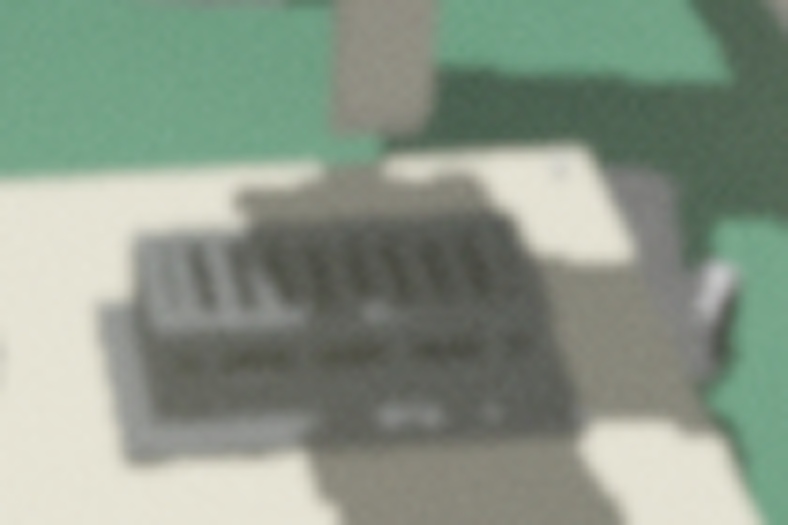

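Run:
```python
from h import *
plan([(.6135,.0597,.166,.203)],-1,step=.012)
```

```text
4 end [0.6133 0.0595 0.1661] 0.204
[[0.012, 0.0, 0.0, 0.0, -1], [0.012, 0.0, 0.0, 0.0, -1], [0.012, 0.001, 0.0, 0.0, -1], [0.011, 0.0, 0.001, 0.0, -1]]
```

>>> play_rows --moves '[[[0,0,0,0,-1],[0.012,0.001,0,0,-1],[0.012,0,0,0,-1],[0.012,0,0,0,-1],[0.008,0,0,0,-1],[0.003,0,0,0,-1],[0,0,0,0,-1],[0,0,0,0,-1],[0,0,0,0,-1],[0,0,0,0,-1]]]'

```text
time: 18.75
tool_pos: [0.6085, 0.0602, 0.1546]
tool_rot: [1.327, 1.554, -0.041]
contact_force: [-0.4, 0.3, -0.4]
opening: 0.0005
```

Run:
```python
from h import *
o,R=st(); print(o['tool_pos'],R[:,0].round(4),o['contact_force'],o['opening'])
```

```text
[0.60851877 0.06023488 0.15464878] [ 1.660e-02 -7.000e-04 -9.999e-01] [-0.41726647  0.34825366 -0.43186766] 0.0004922105823544613
```

>>> play_rows --moves '[[[-0.002,0.004,0,0,-1],[0,0,0,0,-1],[0.003,0,0,0,-1],[0.003,0,0,0,-1],[0.004,0,0,0,-1],[0.004,0,0,0,-1],[0.005,0,0,0,-1],[0.005,0,0,0,-1],[0.005,0,0,0,-1],[0.005,0,0,0,-1]]]'

```text
time: 19.75
tool_pos: [0.6144, 0.0611, 0.1543]
tool_rot: [1.283, 1.53, -0.082]
contact_force: [-13.0, -0.4, 29.5]
opening: 0.0007
```

Run:
```python
from h import *
o,R=st(); print(o['tool_pos'],R[:,0].round(4),o['contact_force'],o['opening'])
```

```text
[0.61438315 0.06111383 0.15431296] [ 0.0411 -0.0034 -0.9992] [-12.95139366  -0.40841542  29.46437111] 0.0007385594261908243
```

>>> play_rows --moves '[[[-0.01,0,0,0,-1],[-0.025,0,0,0,-1],[-0.03,0,0,0,-1],[-0.03,0,0,0,0],[-0.02,0,0,0,0],[-0.01,0,0.01,0,0],[0,0,0.03,0,0],[0,0,0.03,0,0],[0,0,0.02,0,0],[0,0,0,0,0]]]'

```text
time: 20.75
tool_pos: [0.628, -0.0311, 0.2849]
tool_rot: [1.266, 1.529, -0.097]
contact_force: [0.6, -0.7, -0.5]
opening: 0.0454
```

Run:
```python
from h import *
from cell import robot
o,R=st(); print(o['tool_pos'],R[:,0].round(4),o['contact_force'],o['opening'],np.arctan2(R[1,1],R[0,1]))
im=cv2.imread("pics/top0.png"); cv2.imwrite("pics/d0.png",cv2.resize(im[150:210,290:350],None,fx=9,fy=9,interpolation=cv2.INTER_CUBIC))
t=robot.get_calibration("top")
for th in (0,):
  d=np.array([.6203,-.0766])
  for z in (.16,.186): print(z,((proj(t,[[*d,z]])-[290,150]+.5)*9).round())
im=robot.read_camera("scene"); cv2.imwrite("pics/s12.png",cv2.resize(im[170:240,210:380,::-1],None,fx=4.6,fy=4.6,interpolation=cv2.INTER_CUBIC))
```

```text
[ 0.62802451 -0.03109855  0.28486882] [ 0.0414 -0.004  -0.9991] [ 0.57438686 -0.67561604 -0.51958806] 0.04543594268338699 0.20820959594462027
0.16 [[261. 247.]]
0.186 [[271. 219.]]
```

View pics/d0.png

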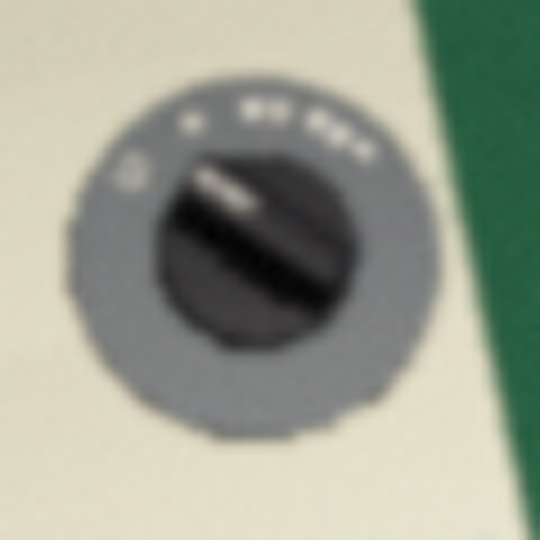

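View pics/s12.png

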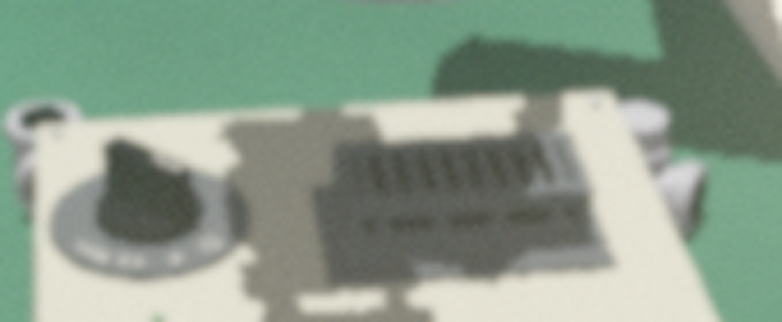

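Run:
```python
from h import *
from cell import robot
t=robot.get_calibration("top")
g=lambda c,z:ray(t,(np.array(c)+.5)/9-.5+[290,150],z)
a,b=g((195,170),.186),g((255,205),.186); print(a,b,np.degrees(np.arctan2(*(a-b)[[1,0]])))
c=g((255,256),.155);print('disc',c)
for m in [(132,172),(193,122),(265,110),(340,135)]:
  v=g(m,.155)-c; print(np.degrees(np.arctan2(v[1],v[0])),np.linalg.norm(v))
```

```text
[ 0.63149616 -0.05899785  0.186     ] [ 0.62341165 -0.07296078  0.186     ] 59.92925669832149
disc [ 0.61914478 -0.07578616  0.155     ]
55.81808515381032 0.03593535824065493
24.691869710597093 0.036288244421672035
-3.449380471775286 0.03640170258193643
-33.67299895608235 0.036606516392300975
```

Run:
```python
from h import *
plan([(.6212,-.0764,.205,-.58)],.2,step=.018)
```

```text
6 end [ 0.6209 -0.0763  0.2046] -0.581
[[0.015, -0.004, 0.008, 8.5, 0.2], [0.015, -0.002, 0.009, 8.5, 0.2], [0.016, -0.001, 0.009, 8.5, 0.2], [0.015, 0.0, 0.009, 8.5, 0.2], [0.015, 0.002, 0.009, 8.5, 0.2], [0.004, 0.0, 0.002, 2.7, 0.2]]
```

>>> play_rows --moves '[[[0.012,-0.004,0.008,8.5,0.2],[0.013,-0.002,0.009,8.5,0.2],[0.013,-0.001,0.009,8.5,0.2],[0.013,0,0.009,8.5,0.2],[0.013,0.002,0.007,8.5,0.2],[0.004,0,0.002,2.7,0.2],[0,0,0,0,0.2],[0,0,0,0,0.2],[0,0,0,0,0.2],[0,0,0,0,0.2]]]'

```text
time: 21.8
tool_pos: [0.6192, -0.068, 0.2111]
tool_rot: [2.204, 1.534, 0.043]
contact_force: [0.0, -0.9, -0.0]
opening: 0.0551
```

Run:
```python
from h import *
o,R=st(); print(o['tool_pos'],R[:,0].round(4),o['contact_force'],o['opening'],np.arctan2(R[1,1],R[0,1]))
plan([(.6205,-.0764,.165,-.58)],.2,step=.012)
```

```text
[ 0.61919119 -0.06795014  0.21109058] [ 0.0363  0.0016 -0.9993] [ 0.02776863 -0.92100537 -0.00910433] 0.05513918336097852 -0.59038198059978
4 end [ 0.6203 -0.0759  0.1651] -0.58
[[0.012, 0.001, 0.002, -0.6, 0.2], [0.012, 0.001, 0.002, 0.0, 0.2], [0.012, 0.001, 0.002, 0.0, 0.2], [0.01, 0.001, 0.001, 0.0, 0.2]]
```

>>> play_rows --moves '[[[0.01,0.001,0.003,-0.6,0.2],[0.012,0.001,0.003,0,0.2],[0.01,0.001,0.002,0,0.2],[0.006,0.001,0.001,0,0.2],[0,0,0,0,0.2],[0,0,0,0,0.2],[0,0,0,0,0.2],[0,0,0,0,0.2],[0,0,0,0,0.2],[0,0,0,0,0.2]]]'

```text
time: 22.8
tool_pos: [0.6193, -0.0783, 0.1702]
tool_rot: [2.186, 1.533, 0.038]
contact_force: [-0.2, 0.5, 0.3]
opening: 0.0551
```

Run:
```python
from h import *
from cell import robot
o,R=st(); print(o['tool_pos'],R[:,0].round(4),o['contact_force'],o['opening'],np.arctan2(R[1,1],R[0,1]))
plan([(.6208,-.0764,.137,-.58)],.2,step=.009)
im=robot.read_camera("scene"); cv2.imwrite("pics/s13.png",cv2.resize(im[160:240,200:300,::-1],None,fx=7.5,fy=7.5,interpolation=cv2.INTER_CUBIC))
```

```text
[ 0.61930764 -0.07828893  0.17017478] [ 0.0374  0.0014 -0.9993] [-0.22059521  0.46727625  0.31538937] 0.05511636969294329 -0.5775734172012523
4 end [ 0.6208 -0.076   0.1372] -0.579
[[0.009, 0.0, 0.0, 0.1, 0.2], [0.009, 0.0, -0.001, 0.0, 0.2], [0.009, 0.0, 0.0, 0.0, 0.2], [0.006, -0.001, -0.001, 0.0, 0.2]]
```

View pics/s13.png

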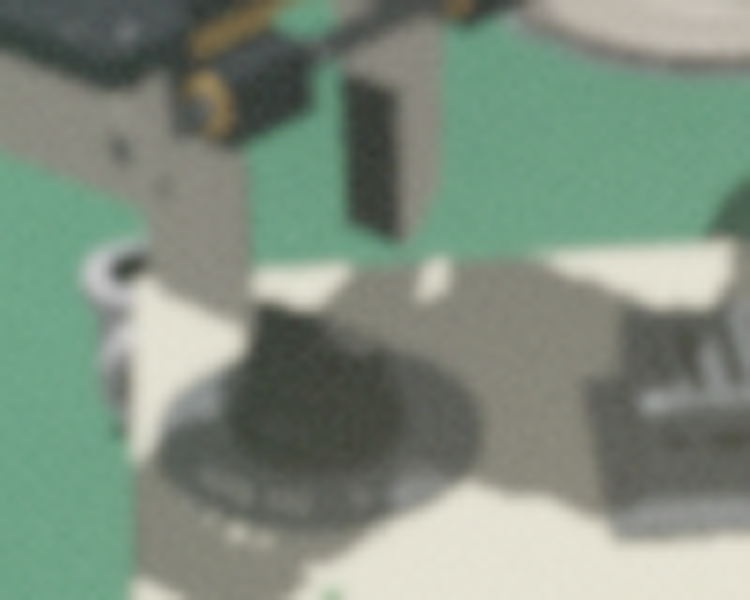

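>>> play_rows --moves '[[[0.008,0.001,-0.001,0,0.2],[0.008,0,-0.001,0,0.2],[0.008,0,0,0,0.2],[0.005,0,0,0,0.2],[0,0,0,0,0.2],[0,0,0,0,0.2],[0,0,0,0,0.2],[0,0,0,0,0.2],[0,0,0,0,0.2],[0,0,0,0,0.2]]]'

```text
time: 23.85
tool_pos: [0.6226, -0.0769, 0.1386]
tool_rot: [2.188, 1.534, 0.04]
contact_force: [1.0, 0.8, -0.1]
opening: 0.0546
```

Run:
```python
from h import *
o,R=st(); print(o['tool_pos'],R[:,0].round(4),o['contact_force'],o['opening'],np.arctan2(R[1,1],R[0,1]))
plan([(.621,-.0764,.138,-.58)],.2,step=.009)
```

```text
[ 0.62255428 -0.07691769  0.13856754] [ 0.0373  0.0015 -0.9993] [ 1.01571707  0.8009965  -0.05483567] 0.05464737677726237 -0.5774397935215712
1 end [ 0.6209 -0.0758  0.1375] -0.579
[[0.001, -0.002, 0.0, 0.1, 0.2]]
```

Good depth; close on the bar.

>>> play_rows --moves '[[[0,-0.001,0,0,0],[0,0,0,0,-0.5],[0,0,0,0,-1],[0,0,0,0,-1],[0,0,0,0,-1],[0,0,0,0,-1],[0,0,0,0,-1],[0,0,0,0,-1],[0,0,0,0,-1],[0,0,0,0,-1]]]' --grip_force 30

```text
time: 24.85
tool_pos: [0.6216, -0.0763, 0.139]
tool_rot: [2.192, 1.533, 0.044]
contact_force: [-0.3, -0.5, 0.2]
opening: 0.0119
```

Run:
```python
from h import *
o,R=st(); print(o['tool_pos'],R[:,0].round(4),o['contact_force'],o['torque'],o['opening'],np.arctan2(R[1,1],R[0,1]),o['qpos'])
```

```text
[ 0.62164122 -0.07625671  0.13900603] [ 0.0376  0.0017 -0.9993] [-0.26741388 -0.5360316   0.21332819] [ 0.07166514  0.13735357 -0.04734786] 0.011928911127777332 -0.577616838560768 [-0.25046433  0.55069896  1.35191191  0.01170278  1.20302564  0.3228065 ]
```

>>> play_rows --moves '[[[0,0,0,6,-1],[0,0,0,6,-1],[0,0,0,6,-1],[0,0,0,6,-1],[0,0,0,6,-1],[0,0,0,6,-1],[0,0,0,6,-1],[0,0,0,0,-1],[0,0,0,0,-1],[0,0,0,0,-1]]]'

```text
time: 25.85
tool_pos: [0.6211, -0.0757, 0.139]
tool_rot: [2.94, 1.535, 0.038]
contact_force: [-0.1, -0.7, 1.1]
opening: 0.0119
```

Run:
```python
from h import *
o,R=st(); print(o['tool_pos'],R[:,0].round(4),o['contact_force'],o['torque'],o['opening'],np.arctan2(R[1,1],R[0,1]),o['qpos'])
```

```text
[ 0.62109327 -0.07565771  0.1389783 ] [ 0.036   0.0014 -0.9993] [-0.08358918 -0.74025636  1.14691679] [-0.03312118  0.22710865 -0.02777672] 0.011875256962221798 -1.3317152086694803 [-0.24935223  0.5505132   1.3522644   0.01094111  1.20424246  1.07849077]
```

>>> play_rows --moves '[[[0,0,0,6,-1],[0,0,0,6,-1],[0,0,0,5,-1],[0,0,0,0,-1],[0,0,0,0,-1],[0,0,0,0,-1],[0,0,0,0,-1],[0,0,0,0,-1],[0,0,0,0,-1],[0,0,0,0,-1]]]'

```text
time: 26.85
tool_pos: [0.621, -0.0753, 0.139]
tool_rot: [-3.045, 1.535, 0.045]
contact_force: [-0.4, 0.2, 0.5]
opening: 0.0116
```

Run:
```python
from h import *
o,R=st(); print(o['tool_pos'],R[:,0].round(4),o['contact_force'],o['torque'],o['opening'],np.arctan2(R[1,1],R[0,1]))
```

```text
[ 0.62104217 -0.0753472   0.13899514] [ 0.0359  0.0016 -0.9994] [-0.38885328  0.17429366  0.46286525] [-0.07358716  0.20977642 -0.18061404] 0.011634758784827923 -1.6224319048592473
```

>>> play_rows --moves '[[[0,0,0,0,0],[0,0,0,0,0.2],[0,0,0,0,0.2],[0,0,0,0,0.2],[0,0,0,0,0.2],[-0.015,0,0,0,0.2],[-0.025,0,0,0,0.2],[-0.03,0,0,0,0.2],[-0.03,0,0,0,0.2],[-0.03,0,0,0,0.2]]]'

```text
time: 27.85
tool_pos: [0.6138, -0.0754, 0.2671]
tool_rot: [-2.915, 1.546, 0.175]
contact_force: [-0.3, -0.4, -0.3]
opening: 0.0552
```

Run:
```python
from h import *
o,R=st(); print(o['tool_pos'],R[:,0].round(4),o['contact_force'],np.arctan2(R[1,1],R[0,1]))
plan([(.45,-.33,.30,-1.62)],.2,step=.045)
```

```text
[ 0.61380578 -0.07537623  0.26710801] [ 0.0242  0.0043 -0.9997] [-0.28220548 -0.38977524 -0.32840374] -1.621894379255281
7 end [ 0.4501 -0.3298  0.3001] -1.62
[[-0.006, 0.039, 0.022, -0.1, 0.2], [-0.006, 0.039, 0.022, 0.0, 0.2], [-0.005, 0.039, 0.022, 0.0, 0.2], [-0.006, 0.039, 0.022, 0.0, 0.2], [-0.005, 0.039, 0.023, 0.0, 0.2], [-0.006, 0.039, 0.022, 0.0, 0.2], [-0.004, 0.028, 0.017, 0.0, 0.2]]
```

>>> play_rows --moves '[[[-0.006,0.039,0.022,0,0.2],[-0.006,0.039,0.022,0,0.2],[-0.005,0.039,0.022,0,0.2],[-0.006,0.039,0.022,0,0.2],[-0.005,0.039,0.023,0,0.2],[-0.006,0.039,0.022,0,0.2],[-0.004,0.028,0.017,0,0.2],[0,0,0,0,0.2],[0,0,0,0,0.2],[0,0,0,0,0.2]]]'

```text
time: 28.85
tool_pos: [0.4463, -0.3383, 0.3066]
tool_rot: [-3.116, 1.535, -0.022]
contact_force: [-0.4, 0.2, -0.0]
opening: 0.0555
```

Run:
```python
from h import *
from cell import robot
im=robot.read_camera("top"); cv2.imwrite("pics/t14.png",cv2.resize(im[90:260,190:370,::-1],None,fx=3.5,fy=3.5,interpolation=cv2.INTER_CUBIC)); cv2.imwrite("pics/t14f.png",im[:,:,::-1])
cv2.imwrite("pics/d14.png",cv2.resize(im[150:210,290:350,::-1],None,fx=9,fy=9,interpolation=cv2.INTER_CUBIC))
im=robot.read_camera("scene"); cv2.imwrite("pics/s14.png",cv2.resize(im[170:270,200:380,::-1],None,fx=4.4,fy=4.4,interpolation=cv2.INTER_CUBIC))
s=robot.get_calibration("scene");t=robot.get_calibration("top")
p=[.6127,.0597,.203]; C=[(1,1),(1,-1),(-1,-1),(-1,1)]
L=[[a*.038,b*.062,.154] for a,b in C]
print(((proj(s,pose(p,L))-[200,170]+.5)*4.4).round().tolist())
print(((proj(t,pose(p,L))-[190,90]+.5)*3.5).round().tolist())
H=[[a*.025,b*.053,.184] for a,b in C]
print(((proj(s,pose(p,H))-[200,170]+.5)*4.4).round().tolist())
print(((proj(t,pose(p,H))-[190,90]+.5)*3.5).round().tolist())
```

```text
[[634.0, 249.0], [358.0, 267.0], [340.0, 175.0], [597.0, 159.0]]
[[121.0, 275.0], [317.0, 240.0], [340.0, 357.0], [140.0, 393.0]]
[[612.0, 178.0], [376.0, 193.0], [362.0, 134.0], [588.0, 120.0]]
[[132.0, 279.0], [306.0, 248.0], [321.0, 328.0], [146.0, 360.0]]
```

View pics/t14.png

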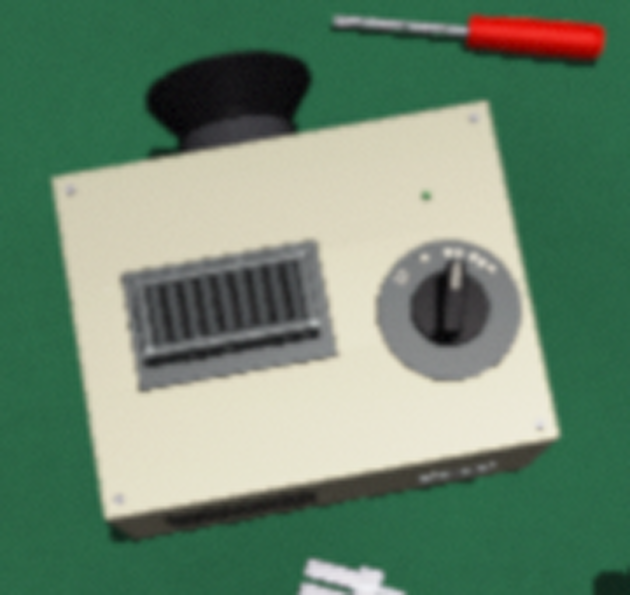

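View pics/s14.png

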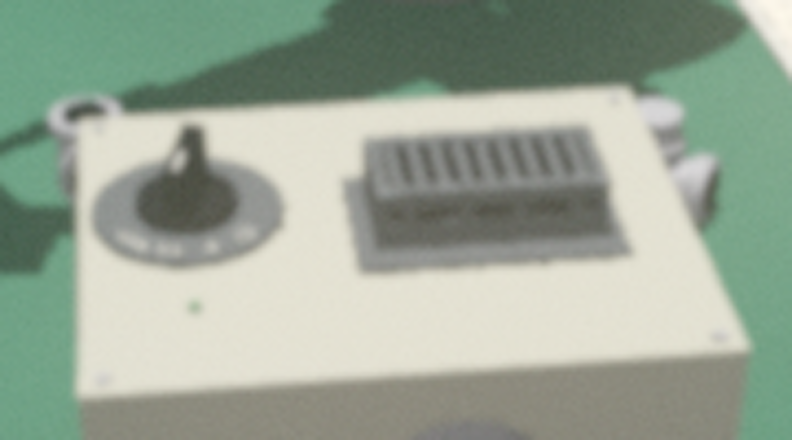

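View pics/d14.png

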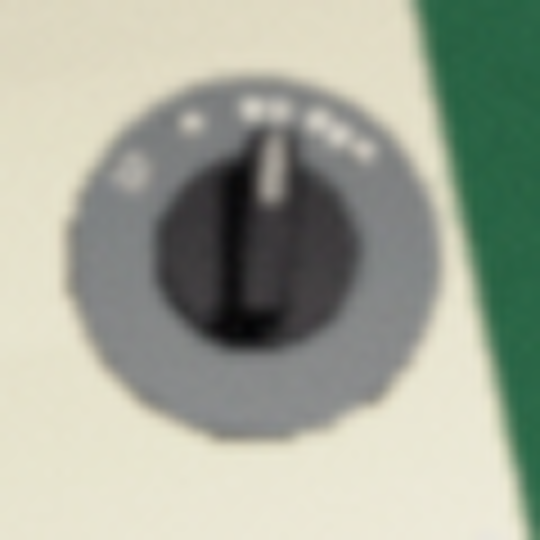

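View pics/t14f.png

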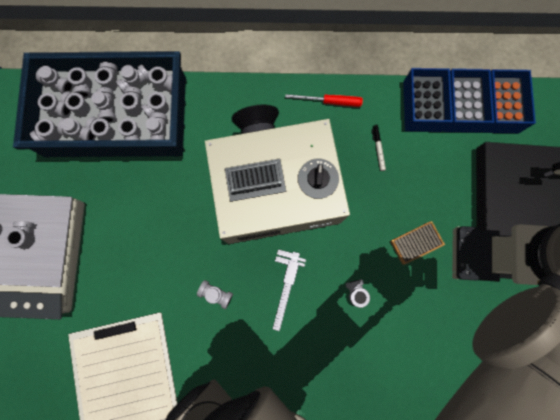

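Run:
```python
from cell import robot
print(robot.hand_in())
```

```text
the job is handed in; nothing more can be done
None
```

I fitted the cover over the filter opening and pressed it home. I then turned the dial about 60° clockwise to two dots, let go, and handed in at about 29 s of the 58 s allowed.

**Cover:** I pressed it once while gripping it (about 38 N), then again with shut fingers on the middle of the hood (about 30 N). Both times it stopped at the flush height. In the final pictures the flange corners are within about 1–2 px of the flush, centred position in both cameras. The flange looked about 1 px low in the scene camera, which showed a similar offset on the opening itself.

**Dial:** the tool turned 1.045 rad while gripping the bar, and in the last top view the pointer stands at the two-dot mark.

**Other things on the bench:** the final top view shows them where they started, by eye only. The arm was clear of everything at hand-in.

**What disagreed or was not checked:**
- **Fingertip height:** the real fingertips sit about 29 mm above the reported tool height. My first grasp closed above the hood because of this. I confirmed the offset in the pictures and by a light touch on the hood, then corrected for it in every later move.
- **Tool tilt:** it drifted by up to about 0.04 rad during moves, and the moves give no way to correct it directly.
- **Spring tabs:** I did not see them directly or test them with an upward pull. That they caught rests on the two presses reaching full depth and the cover staying flush and level.

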